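Put the toppled charging station back in order

ROBOT

A 7-joint arm with a two-finger parallel gripper is mounted at the origin on the work surface. World frame = base frame: x ahead of the robot, y to its left, z up, the work surface at z = 0. Lengths are in m, angles in rad, forces in N, time in s.
With the tool pointing down it reaches from about 0.4 to 0.85 m from the base axis. Payload 4.5 kg.
Tool frame: the origin (TCP) lies midway between the tips of the shut fingers; the grasp point (between the pads) lies 19 mm behind it; z points along the fingers, y is the line along which they close (so a half turn about z gives the same grasp; the last joint's range is limited). The gripper opens to 88 mm and grips with 3 to 60 N. Pads are 18 mm wide; open, the fingers measure 123 mm over their backs; the gripper's body (75 mm by 187 mm) begins 45 mm behind the grasp point.
Start: joints at [1.33, 0.689, -0.195, 1.565, 0.157, 0.902, -0.215], TCP at [0.17, -0.602, 0.213] pointing down, gripper open.
Joint ranges: [-3.01, 3.01], [-0.46, 2.08], [-1.47, 1.51], [0.13, 2.56], [-1, 4.14], [0.04, 2.09], [-2.66, 2.66]. Speed limits (rad/s): [2.57, 2.57, 3.14, 3.14, 3.14, 3.14, 3.14].

INTERFACE

Orientations are given as a unit quaternion [x, y, z, w].
In Python, from plant import r gives the robot as it stands.
- The arm moves only by the tool move_arm, never from a script. Its argument "targets" is a list that holds one entry, the list of rows, each a list of 7 numbers: the opening, from 0 (shut) to 1 (fully open), then the shift along the tool's x, y, z in mm, then the turn, a rotation vector about the tool's x, y, z in degrees. In form: [[[claw, dx, dy, dz, ax, ay, az], ...]]. A call has 1 to 10 rows; each row is the pose to reach, as a shift and turn from the pose commanded when the call began, along the tool's axes at that moment; what a row does not reach only later rows make up. A row lasts 1/8 s, in which the tool goes at most 62.5 mm and 10.7 degrees, less where a joint would pass 70% of its speed; a pose out of reach is approached as far as the arm can. A call with a gripper value outside its range is refused whole. The fingers move at their own pace and stop on an object; "newtons" is the grip in N (left out, the last holds). Time passes only in rows, so rows that repeat a pose let the fingers close. It gives the time, the measured TCP pose, the force, the opening and the grip force at its end, in the units of the state.
- r.get_state(): the state, without advancing time (a new reading comes with each control period).
- r.snapshot(name): name is "side" or "top"; returns the picture (384x512x3 uint8, red, green, blue); there is no depth.
- r.camera_info(name): a dict with "fx", "fy", "cx", "cy" (pixels), "R" (3x3) and "t" (3): a world point X has camera coordinates R X + t. Camera axes: x right, y down, z forward; pixel columns grow to the right and rows downward; lengths in m; the calibration is good to about 2 mm. A picture is of the moment at which its call begins. camera_info takes no time and is no camera call.
- r.finish_job(): hands the job in; it is judged then, once.
The state is a dict: "clock": time; "q": joint angles; "qd": joint speeds; "joint_torque": joint torques, N m; "tool_pos": TCP position; "eef_rot": TCP orientation; "contact_force": force on the tool from outside, world axes, zero at the start; "moment": the same for the moment, N m; "opening": opening from 0.0 (shut) to 1.0 (fully open); "finger_force": force on a finger pad.
Only numpy, scipy, OpenCV 4.12 (cv2) and the standard library are available. Lean on these libraries where they do the work, as an engineer would, in place of code of your own. Each camera call takes 0.05 s, during which the arm holds its last target. There are 200 camera calls.

TASK

Somebody knocked the hallway charger: stand every toppled cell back upright, brass stud up, on the floor of the charger's lane, so that all the cells there are standing at the end. Lay the loose white cover plate, rib up, inside the rim of the contact bay and press it down firmly so that it lies flat, and only then turn the black lock ring until its orange tongue points straight across over the cover, its stripe in line with the orange mark on the base. Leave the red tin where it is.

Things in the scene. Friction and masses are not known exactly. Their poses are not given: they have to be found in the camera images.
- cell0: Cylindrical rechargeable cell: blue 40 mm tube with a white band near its top, a 44 x 44 x 12 mm black square cap at each end, 105 mm long over the caps plus a 4 mm brass stud on the top end; 0.3 kg. Origin: centre of the bottom cap's underside; +z runs along the cell to the stud end (so z up = standing properly). Starts lying across the lane, stud end away from the robot; may be absent.
- cell1: Cylindrical rechargeable cell: blue 40 mm tube with a white band near its top, a 44 x 44 x 12 mm black square cap at each end, 105 mm long over the caps plus a 4 mm brass stud on the top end; 0.3 kg. Origin: centre of the bottom cap's underside; +z runs along the cell to the stud end (so z up = standing properly). Starts lying across the lane, stud end away from the robot; may be absent.
- cell2: Cylindrical rechargeable cell: blue 40 mm tube with a white band near its top, a 44 x 44 x 12 mm black square cap at each end, 105 mm long over the caps plus a 4 mm brass stud on the top end; 0.3 kg. Origin: centre of the bottom cap's underside; +z runs along the cell to the stud end (so z up = standing properly). Starts lying across the lane, stud end away from the robot; may be absent.
- cell3: Cylindrical rechargeable cell: blue 40 mm tube with a white band near its top, a 44 x 44 x 12 mm black square cap at each end, 105 mm long over the caps plus a 4 mm brass stud on the top end; 0.3 kg. Origin: centre of the bottom cap's underside; +z runs along the cell to the stud end (so z up = standing properly). Starts standing in the lane.
- cell4: Cylindrical rechargeable cell: blue 40 mm tube with a white band near its top, a 44 x 44 x 12 mm black square cap at each end, 105 mm long over the caps plus a 4 mm brass stud on the top end; 0.3 kg. Origin: centre of the bottom cap's underside; +z runs along the cell to the stud end (so z up = standing properly). Starts standing in the lane.
- dock: Grey plastic charger dock, fixed: a shallow lane, 150 mm (x) by 560 mm (y, its length). Origin: centre of its underside, on the shelf. Lane floor 12 mm above the origin; a rim 5 mm wide and 5 mm high runs all round it (floor inside the rim 140 x 550 mm).
- unit: Grey contact unit, fixed beside the dock: base plate 14 mm thick, 190 mm (x, from -105 to +85) by 124 mm (y). Origin on its underside, on the shelf. The lock ring turns about a vertical axis at x = -60 mm, y = 0; the bay lies at x = +34 mm.
- bay (a point): Centre of the bay's floor on the unit (14 mm above the shelf): a rectangle 72 mm (unit x) by 104 mm (unit y) inside a rim 5 mm wide and 4 mm high; the cover goes in with its long side along the unit's y, either way round.
- lock_mark (a point): Orange mark on the unit's base plate, on the side of the ring away from the bay (unit x = -97.5 mm, y = 0).
- ring_top (a point): Centre of the lock ring's top face, 46 mm above the shelf, on its axis; x points along the tongue. The ring is a black ribbed cylinder, 60 mm across, 15 to 46 mm above the shelf, gripped round its outside. Orange tongue: 16 mm wide, out to 70 mm from the axis, 24.5 to 30.5 mm above the shelf (2.5 mm over a cover lying flat). Orange stripes on top along the tongue line.
- lock_ring (a joint): Angle of the lock ring in rad, growing anticlockwise seen from above; range -0.3 to 1.9. At 1.35 the tongue points along the unit's +x over the middle of the cover's edge, the stripe in line with the mark: locked. Stays where it is left.
- cover: Loose white cover plate, 64 mm (x) by 96 mm (y) by 8 mm, with a green grip rib on top, 38 mm (x) by 14 mm (y), from 8 to 26 mm above the underside; 0.12 kg. Origin: centre of the underside, z up through the rib. Starts flat on the shelf in front of the dock.
- tin: Red shoe polish tin, 68 mm across, 24 mm high, in front of the dock. Origin: centre of underside. Bystander.
Things that resemble listed ones, but are neither listed nor needed, are in the scene too. Leave any brown or purple look-alike of the cell2 alone. Leave any green or pink look-alike of the unit alone.

How it is judged:
On the way, in this order (a step that is already met when the one before it is completed fails the run):
1. the cover lies flat in the bay and is pressed down firmly (over 4 N) (angle between cover's own z axis and vertical below 0.05 rad and horizontal distance between cover and bay below 0.009 m and angle between the x axis of cover and the x axis of unit, either way round below 0.15 rad and z of cover in the frame of bay between -0.003 and 0.0025 m and contact force between cover and unit above 4 N), for 0.1 s.
2. the lock ring is turned to its mark over the cover (value of joint lock_ring between 1.22 and 1.48 rad and angle between cover's own z axis and vertical below 0.05 rad and horizontal distance between cover and bay below 0.009 m and angle between the x axis of cover and the x axis of unit, either way round below 0.15 rad and z of cover in the frame of bay between -0.003 and 0.0025 m), for 0.3 s.
At the end, for the whole second after the job is handed in: Every cell present stands stud up (within 0.1 rad) at rest on the lane floor; cover flat on the bay floor (within 9 mm, 0.05 rad); lock ring within 0.13 rad of its mark (1.35); tin upright and within 50 mm of its start (all of step 2 and angle between each of cell0, cell1, cell2, cell3, cell4's own z axis and vertical below 0.1 rad and x of cell0 in the frame of dock between -0.055 and 0.055 m and y of cell0 in the frame of dock between -0.262 and 0.262 m and z of cell0 in the frame of dock between 0.008 and 0.016 m and linear speed of each of cell0, cell1, cell2, cell3, cell4 below 0.03 m/s and x of cell1 in the frame of dock between -0.055 and 0.055 m and y of cell1 in the frame of dock between -0.262 and 0.262 m and z of cell1 in the frame of dock between 0.008 and 0.016 m and x of cell2 in the frame of dock between -0.055 and 0.055 m and y of cell2 in the frame of dock between -0.262 and 0.262 m and z of cell2 in the frame of dock between 0.008 and 0.016 m and x of cell3 in the frame of dock between -0.055 and 0.055 m and y of cell3 in the frame of dock between -0.262 and 0.262 m and z of cell3 in the frame of dock between 0.008 and 0.016 m and x of cell4 in the frame of dock between -0.055 and 0.055 m and y of cell4 in the frame of dock between -0.262 and 0.262 m and z of cell4 in the frame of dock between 0.008 and 0.016 m and distance of tin from where it was at the start of the episode below 0.05 m and angle between tin's own z axis and vertical below 0.2 rad); the robot touches nothing.
Of cell0, cell1, cell2 only 2 to 3 are there at a start; the rules pass over those that are not, and their reading is None.
At some moment in a run one of cover may be knocked a few centimetres aside while the robot is not near it.
Once in a run the grip may slacken for a moment while it holds something.
It also fails if it takes over 210 s, if anything falls off the work surface, if the arm or the gripper's body presses on something with over 40 N, if the wrist force passes 120 N, or if a joint passes its speed limit or range.

## Working session

There is one attempt and no reset: what is moved stays moved. The work goes in short steps, Python scripts to look and compute and a tool call to move; the robot and the scene stay as the last step left them, time stands still between calls to the robot, and variables do not carry over. Pictures are saved under pics/ and viewed, at most 14 in all, crops included, and the job is handed in when it is done.

Besides the shell and the picture viewer there is one more tool, called after "Emit:" as a command line: name --argument value ..., lists and objects as JSON in quotes. move_arm: Moves the arm, as the interface text tells. Its arguments: {"type":"object","properties":{"targets":{"type":"array","items":{"type":"array","items":{"type":"array","items":{"type":"number"}}}},"newtons":{"type":"number"}},"required":["targets"]}

```bash
ls; mkdir -p pics; python3 - <<'E'
from plant import r
import cv2
for n in("side","top"):
    im=r.snapshot(n); cv2.imwrite(f"pics/{n}0.png",im[:,:,::-1])
    c=r.camera_info(n); print(n,c)
print(r.get_state())
E
```

```text
pics
side {'fx': 389.0806263183248, 'fy': 389.0806263183248, 'cx': 258.8002768158763, 'cy': 189.24120625798346, 'R': array([[ 0.97780077, -0.20943619,  0.00649203],
       [-0.15898344, -0.76172014, -0.62809767],
       [ 0.1364915 ,  0.61312226, -0.77810743]]), 't': array([-0.42861647,  0.20420483,  1.04307062])}
top {'fx': 458.1269032490492, 'fy': 458.1269032490492, 'cx': 252.68444636676503, 'cy': 196.57283834500134, 'R': array([[-0.01320152, -0.99986679,  0.00959754],
       [-0.98463809,  0.01132795, -0.17423981],
       [ 0.17410788, -0.01175034, -0.98465648]]), 't': array([0.10682272, 0.4437108 , 1.41774383])}
{'clock': 0.1, 'q': array([ 1.32979786,  0.68991482, -0.19451233,  1.56624863,  0.15729896,
        0.90252477, -0.21508684]), 'qd': array([-0.00172269, -0.00071583, -0.00071381, -0.00230968, -0.00090655,
        0.00017215, -0.00016046]), 'joint_torque': array([-2.95262886e-03, -5.28502750e+01, -1.27173107e+00, -1.53838080e+01,
       -5.26475685e-02,  2.05678392e-03,  5.05129071e-05]), 'tool_pos': array([ 0.16937375, -0.60095944,  0.21177862]), 'eef_rot': array([ 9.90569459e-01,  1.37008834e-01, -1.81322402e-04, -8.32994542e-04]), 'contact_force': array([0.20090493, 0.38008478, 0.17677243]), 'moment': array([-0.01455324,  0.00599555,  0.02651229]), 'finger_force': 0.0, 'opening': 0.9988373048226833}
```

View pics/side0.png

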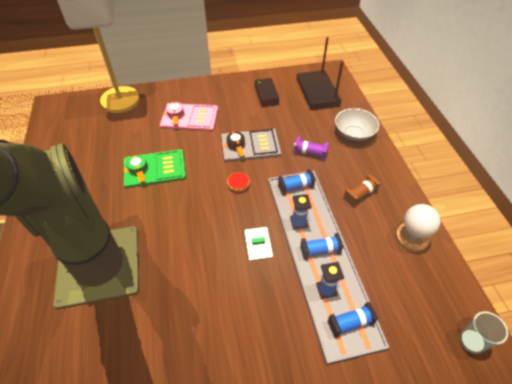

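View pics/top0.png

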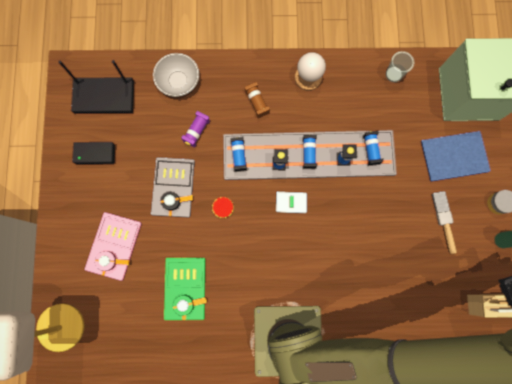

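Side: three toppled blue cells at (297,182), (320,247), (352,319), standing ones at (300,210) and (330,280). The look-alikes are a purple (311,148) and a brown (362,190) cell, and green (155,168) and pink (190,117) units. The real unit is grey at (250,145) (top view (173,188), ring (171,201)). The cover is at top (292,202), tin (223,207), and the dock spans top (223–396, 131–178). I pick the blue cells and the grey unit.

```bash
cat > h.py <<'E'
from plant import r
import cv2, numpy as np
from scipy.spatial.transform import Rotation as Ro
def ray(n,uv,z):
    c=r.camera_info(n); uv=np.atleast_2d(np.array(uv,float))
    d=np.c_[(uv[:,0]-c['cx'])/c['fx'],(uv[:,1]-c['cy'])/c['fy'],np.ones(len(uv))]@c['R']
    o=-c['R'].T@c['t']; return o+d*((z-o[2])/d[:,2])[:,None]
def px(n,X):
    c=r.camera_info(n); p=np.atleast_2d(X)@c['R'].T+c['t']
    return np.c_[p[:,0]/p[:,2]*c['fx']+c['cx'],p[:,1]/p[:,2]*c['fy']+c['cy']]
def comps(n,im,f,z,amin=15,rect=True):
    h=cv2.cvtColor(im,cv2.COLOR_RGB2HSV).astype(int); m=f(h[...,0],h[...,1],h[...,2]).astype(np.uint8)
    out=[]
    for c in cv2.findContours(m,cv2.RETR_EXTERNAL,cv2.CHAIN_APPROX_NONE)[0]:
        if cv2.contourArea(c)<amin: continue
        P=ray(n,c[:,0,:],z)[:,:2]; q=cv2.minAreaRect((P*1000).astype(np.float32))
        out.append((c[:,0,:].mean(0).round(0),np.round(q[0],1),np.round(q[1],1),round(q[2],1)))
    return out
BLUE=lambda h,s,v:(h>98)&(h<118)&(s>150)&(v>80)
WHITE=lambda h,s,v:(s<45)&(v>190)
GREY=lambda h,s,v:(s<60)&(v>110)&(v<190)
GREEN=lambda h,s,v:(h>45)&(h<75)&(s>150)&(v>120)
ORANGE=lambda h,s,v:(h>8)&(h<20)&(s>190)&(v>200)
YEL=lambda h,s,v:(h>20)&(h<33)&(s>150)&(v>170)
RED=lambda h,s,v:((h<4)|(h>176))&(s>190)&(v>150)
def st():
    s=r.get_state(); R=Ro.from_quat(s['eef_rot']).as_matrix()
    print('t',round(s['clock'],2),'p',s['tool_pos'].round(4),'q',s['q'].round(2),'F',s['contact_force'].round(1),'op',round(s['opening']*88,1),'ff',round(s['finger_force'],1))
    print(R.round(3)); return s,R
def to(target,yaw=None,s=None):
    "tool-frame mm shift to world target"
    s=s or r.get_state(); R=Ro.from_quat(s['eef_rot']).as_matrix()
    return (R.T@(np.array(target)-s['tool_pos'])*1000).round(1)
E
python3 - <<'E'
from h import *
im=r.snapshot("top"); s=r.snapshot("side")
for nm,f,z in(("blue",BLUE,.034),("white",WHITE,.008),("grey",GREY,.017),("green",GREEN,.026),("orange",ORANGE,.03),("yel",YEL,.121),("red",RED,.024)):
    print(nm)
    for o in comps("top",im,f,z): print("  ",*o)
a=cv2.resize(im[120:230,140:400],None,fx=3,fy=3,interpolation=cv2.INTER_CUBIC)
cv2.imwrite("pics/a.png",a[:,:,::-1])
print(px("top",[0,0,0]))
E
```

```text
blue
   [342. 160.] [ 560.9 -190.7] [33.1 16. ] 59.1
   [239. 157.] [574.9 144.8] [49.1 33.4] 7.3
   [309. 155.] [580.7 -83.3] [32.6 47.5] 88.1
   [373. 152.] [ 590.  -291.4] [49.5 36.7] 5.7
   [237. 142.] [625.1 150. ] [32.6 10.1] 89.4
   [309. 140.] [632.8 -85. ] [32.8 10.2] 89.4
   [370. 136.] [ 642.  -285.5] [12.4 35.7] 12.2
white
   [  4. 348.] [ -9.4 864.4] [167.6  27.4] 4.7
   [182. 305.] [110.4 325.4] [31.3 30.3] 89.2
   [104. 261.] [250.8 573.2] [35.2 31.5] 2.4
   [182. 210.] [412.4 332.8] [50.9 39.1] 89.3
   [169. 200.] [443.3 372.3] [30.9 30.4] 62.8
   [443. 208.] [ 407.6 -514.6] [100.9  37.6] 9.1
   [291. 202.] [431.9 -23.5] [97.7 64.5] 86.7
   [166. 196.] [441.  364.9] [117.7  91.5] 86.4
   [247. 173.] [530.6 113.5] [153.9  30.2] 89.4
   [297. 172.] [532.3 -47. ] [75.5 30.3] 89.4
   [326. 171.] [ 534.6 -137.7] [73.1 30.3] 89.4
   [371. 170.] [ 538.  -289.7] [132.9  27. ] 89.4
   [173. 173.] [531.1 358.6] [97.5 63.8] 86.2
   [258. 155.] [587.8  78.2] [86.  37.4] 89.4
   [228. 157.] [585.5 178.9] [16.5 44.2] 89.8
   [323. 154.] [ 588.9 -133. ] [40.3 37.5] 89.4
   [295. 155
[... 1126 characters left out ...]
6. 154.] [ 587.8 -242.3] [16.1 44.6] 67.9
   [302. 154.] [589.9 -63.4] [12.1 48.1] 80.3
   [283. 139.] [635.1 -32.8] [133.1 482.8] 11.7
   [327. 168.] [586.6 -86.5] [149.7 555.6] 0.9
   [309.  76.] [864.7 -94.7] [77.3 30.8] 73.2
   [396.  72.] [ 869.7 -389.9] [62.1 64.3] 57.6
   [177.  75.] [868.8 356.6] [149.4 147.3] 35.2
green
orange
yel
   [ 55. 343.] [ 15.4 667.4] [104.4  39. ] 69.9
   [ 66. 327.] [ 61.9 635.2] [52.2 28.4] 13.0
   [ 44. 320.] [ 83.3 703.3] [34.3 60.4] 90.0
   [ 73. 320.] [ 77.9 618.4] [94.  37.1] 33.4
   [199. 301.] [127.  260.3] [15.3 34. ] 8.5
   [350. 150.] [ 570.3 -196.4] [16.3 14.3] 61.6
red
   [223. 207.] [414.9 198.1] [52.7 52. ] 44.4
[[287.20292638 339.95265721]]
```

View pics/a.png

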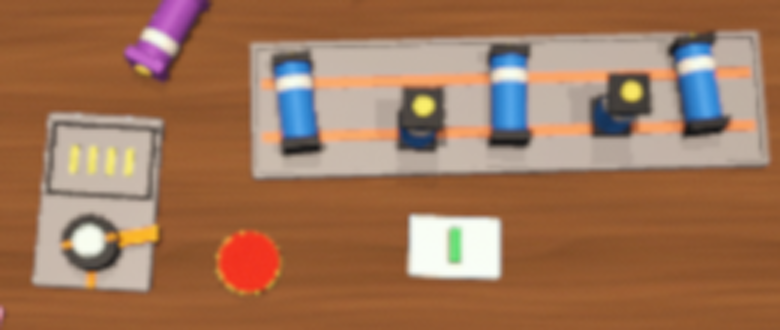

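The crop (offset 140,120, ×3) confirms the choice. The grey unit has its bay at (174,173), ring at (169,200) and tongue towards -y. The blue cells' white bands face away from the robot. I'll refine the poses.

```bash
cat > meas.py <<'E'
from h import *
def cover(im=None):
    im=r.snapshot("top") if im is None else im
    for o in comps("top",im,lambda h,s,v:(s<60)&(v>215),.008,200):
        if 85<max(o[2])<105 and 55<min(o[2])<72: print("cover?",*o)
E
python3 - <<'E'
from h import *; from meas import cover
im=r.snapshot("top"); cover(im)
h=cv2.cvtColor(im,cv2.COLOR_RGB2HSV).astype(int)
H,S,V=h[...,0],h[...,1],h[...,2]
# dark rim line of the bay and unit outline
sub=np.zeros(H.shape,bool); sub[150:222,145:202]=1
m=((S<70)&(V>90)&sub).astype(np.uint8)
for c in cv2.findContours(m,cv2.RETR_LIST,cv2.CHAIN_APPROX_NONE)[0]:
    if cv2.contourArea(c)<300: continue
    for z in(.014,): q=cv2.minAreaRect((ray("top",c[:,0],z)[:,:2]*1000).astype(np.float32)); print("unit",z,np.round(q[0],1),np.round(q[1],1),round(q[2],1))
m=((V<75)&sub).astype(np.uint8)
for c in cv2.findContours(m,cv2.RETR_EXTERNAL,cv2.CHAIN_APPROX_NONE)[0]:
    if cv2.contourArea(c)<100: continue
    q=cv2.minAreaRect((ray("top",c[:,0],.03)[:,:2]*1000).astype(np.float32)); print("dark",c[:,0].mean(0),np.round(q[0],1),np.round(q[1],1),round(q[2],1))
# ring white disc
print("ringtop",ray("top",[140+88/3,120+240/3],.046).round(4),"mark",ray("top",[140+91/3,120+279/3],.014).round(4))
# cells: blue+band
for o,nm in(((226,252),"A"),((297,322),"B"),((362,388),"C")):
    sub=np.zeros(H.shape,bool); sub[128:168,o[0]:o[1]]=1
    m=(H>98)&(H<118)&(S>120)&(V>70)&sub; v,u=np.nonzero(m)
    P=ray("top",np.c_[u,v],.05)[:,:2]*1000
    q=cv2.minAreaRect(P.astype(np.float32)); print(nm,np.round(q[0],1),np.round(q[1],1),round(q[2],1))
print("studs",ray("top",[[281,155.3],[350.3,150.7]],.121).round(4))
E
```

```text
cover? [291. 202.] [432.5 -23.2] [91.1 62.5] 88.7
unit 0.014 [485.  360.3] [124.4 190.2] 85.8
ringtop [[0.4357 0.3643 0.046 ]] mark [[0.3989 0.3658 0.014 ]]
A [587.  146.6] [85.  34.6] 6.3
B [593.1 -81.7] [32.3 80.5] 88.1
C [ 602.  -285.3] [85.1 37.9] 4.8
studs [[ 0.5571  0.0144  0.121 ]
 [ 0.5693 -0.1979  0.121 ]]
```

Emit:
move_arm --targets '[[[0.5, 205, -242, 45, 0, 0, 9], [0.5, 410, -484, 90, 0, 0, 18], [0.5, 410, -484, 90, 0, 0, 18], [0.5, 410, -484, 90, 0, 0, 18], [0.5, 410, -484, 90, 0, 0, 18], [0.5, 410, -484, 90, 0, 0, 18], [0.5, 410, -484, 90, 0, 0, 18], [0.5, 410, -484, 90, 0, 0, 18], [0.5, 410, -484, 90, 0, 0, 18], [0.5, 410, -484, 90, 0, 0, 18]]]' --newtons 25

```text
clock: 1.5
tool_pos: [0.4276, -0.0366, 0.1245]
eef_rot: [1.0, -0.02, 0.0, 0.0]
contact_force: [0.8, -0.4, -0.5]
opening: 0.502
finger_force: 0.0
```

Emit:
move_arm --targets '[[[0.5, 0, 0, 0, 0, 0, 0], [0.5, 0, 0, 0, 0, 0, 0]]]'

```text
clock: 1.75
tool_pos: [0.4261, -0.0388, 0.1247]
eef_rot: [1.0, -0.019, -0.0, 0.0]
contact_force: [-0.1, -0.4, 0.1]
opening: 0.503
finger_force: 0.0
```

```bash
python3 - <<'E'
from h import *; from meas import cover
cover(); s,R=st(); print(to([.4324,-.0234,.012]))
E
```

```text
t 1.8 p [ 0.4259 -0.0398  0.1248] q [-0.05  0.62  0.05  2.23 -0.1   0.29 -1.53] F [-0.7 -0.1  0.3] op 44.3 ff 0.0
[[ 0.999 -0.041 -0.001]
 [-0.041 -0.999 -0.001]
 [-0.001  0.001 -1.   ]]
[  5.9 -16.8 112.8]
```

Emit:
move_arm --targets '[[[0.5, 6, -17, 60, 0, 0, 0], [0.5, 6, -17, 100, 0, 0, 0], [0.5, 6, -17, 112, 0, 0, 0], [0.5, 6, -17, 112, 0, 0, 0], [0, 6, -17, 112, 0, 0, 0], [0, 6, -17, 112, 0, 0, 0], [0, 6, -17, 112, 0, 0, 0], [0, 6, -17, 112, 0, 0, 0]]]'

```text
clock: 2.8
tool_pos: [0.4357, -0.024, 0.0156]
eef_rot: [1.0, -0.022, -0.003, 0.0]
contact_force: [-0.3, 0.2, -0.1]
opening: 0.066
finger_force: 0.0
```

```bash
python3 - <<'E'
from h import *
s,R=st()
E
```

```text
t 2.8 p [ 0.4357 -0.024   0.0156] q [-0.08  0.87  0.05  2.26 -1.    0.04 -0.66] F [-0.3  0.2 -0.1] op 5.8 ff 0.0
[[ 0.999 -0.044 -0.005]
 [-0.044 -0.999 -0.   ]
 [-0.005  0.001 -1.   ]]
```

Emit:
move_arm --targets '[[[0.5, 0, 0, 0, 0, 0, 0], [0.5, 0, 0, -40, 0, 0, 0], [0.5, 0, 0, -80, 0, 0, 0], [0.5, 0, 0, -100, 0, 0, 0]]]'

```text
clock: 3.3
tool_pos: [0.4368, -0.0224, 0.1171]
eef_rot: [1.0, -0.02, -0.002, 0.0]
contact_force: [1.6, -0.5, -0.7]
opening: 0.489
finger_force: 0.0
```

```bash
python3 - <<'E'
from h import *; from meas import cover
s,R=st(); im=r.snapshot("top"); cover(im)
sd=r.snapshot("side")
a=np.hstack([cv2.resize(im[110:240,220:370],(400,346)),cv2.resize(sd[120:320,180:380],(346,346))])
cv2.imwrite("pics/b.png",a[:,:,::-1])
E
```

```text
t 3.3 p [ 0.4368 -0.0224  0.1171] q [-0.35  0.7   0.48  2.22 -0.85  0.41 -0.77] F [ 1.6 -0.5 -0.7] op 43.0 ff 0.0
[[ 0.999 -0.041 -0.004]
 [-0.041 -0.999 -0.   ]
 [-0.004  0.    -1.   ]]
```

View pics/b.png

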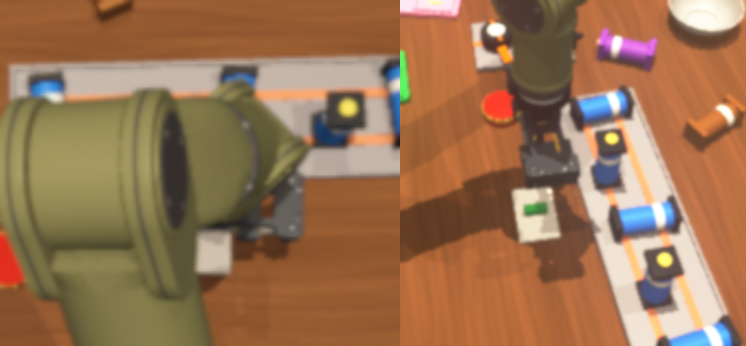

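```bash
cat >> meas.py <<'E'
def rib(n):
    im=r.snapshot(n); h=cv2.cvtColor(im,cv2.COLOR_RGB2HSV).astype(int)
    m=((h[...,0]>45)&(h[...,0]<80)&(h[...,1]>110)&(h[...,2]>60)).astype(np.uint8)
    for c in cv2.findContours(m,cv2.RETR_EXTERNAL,cv2.CHAIN_APPROX_NONE)[0]:
        if 6<cv2.contourArea(c)<400: P=ray(n,c[:,0],.022)[:,:2]*1000;q=cv2.minAreaRect(P.astype(np.float32));print(n,c[:,0].mean(0).round(1),*[np.round(k,1) for k in q])
E
python3 - <<'E'
from h import *; from meas import *
rib("side"); rib("top")
print(px("side",[[.4368,-.0224,.1171],[.4324,-.0234,.026]]),px("top",[[.4368,-.0224,.1171],[.4324,-.0234,.026]]))
E
```

```text
side [257.7 240.3] [429.9 -24.2] [14.4 31.5] 87.5
[[260.3359861  219.76170393]
 [258.52844559 239.15746151]] [[294.07845604 194.23482851]
 [291.62714818 200.67995531]]
```

Emit:
move_arm --targets '[[[0.5, -4, 0, 60, 0, 0, 0], [0.5, -4, 0, 100, 0, 0, 0], [0.5, -4, 0, 107, 0, 0, 0], [0.5, -4, 0, 107, 0, 0, 0], [0.5, -4, 0, 107, 0, 0, 0]]]'

```text
clock: 4.12
tool_pos: [0.436, -0.023, 0.0121]
eef_rot: [1.0, -0.02, -0.004, 0.001]
contact_force: [-0.5, -0.5, 0.7]
opening: 0.503
finger_force: 0.0
```

```bash
python3 - <<'E'
from h import *; from meas import *
s,R=st(); rib("side")
sd=r.snapshot("side"); a=cv2.resize(sd[170:270,200:320],(720,600),interpolation=cv2.INTER_CUBIC)
cv2.imwrite("pics/c.png",a[:,:,::-1])
E
```

```text
t 4.12 p [ 0.436  -0.023   0.0121] q [-0.08  0.88  0.05  2.25 -1.    0.04 -0.66] F [-0.5 -0.5  0.7] op 44.2 ff 0.0
[[ 0.999 -0.039 -0.009]
 [-0.039 -0.999 -0.003]
 [-0.009  0.003 -1.   ]]
```

View pics/c.png

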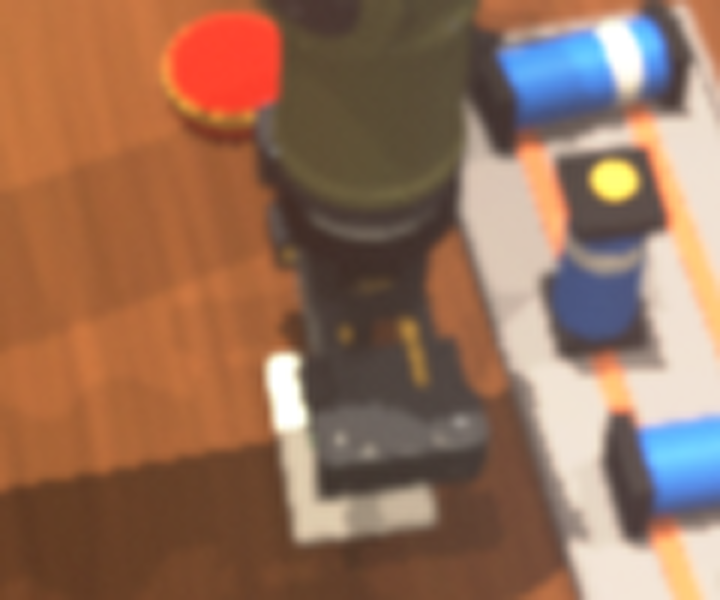

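The gripper body covers the rib, with the plate visible around it at crop (300–430, 360–530). So the hand is centred over the cover, and I'll close it.

Emit:
move_arm --targets '[[[0, 0, 0, 0, 0, 0, 0], [0, 0, 0, 0, 0, 0, 0], [0, 0, 0, 0, 0, 0, 0], [0, 0, 0, 0, 0, 0, 0], [0, 0, 0, 0, 0, 0, 0], [0, 0, 0, 0, 0, 0, 0]]]'

```text
clock: 4.97
tool_pos: [0.435, -0.022, 0.0111]
eef_rot: [1.0, -0.02, -0.006, -0.0]
contact_force: [0.6, -0.4, 0.2]
opening: 0.007
finger_force: 0.0
```

```bash
python3 - <<'E'
from h import *
s,R=st(); p=s['tool_pos']
for dx in(-.0375,.0375):
  for dy in(-.0935,.0935):
    print(dx,dy,(px("side",p+R@[dx,dy,-.064])[0]-[200,170])*6, (px("top",p+R@[dx,dy,-.064])[0]))
sd=r.snapshot("side"); tp=r.snapshot("top")
a=np.hstack([cv2.resize(sd[190:270,220:310],(450,400),interpolation=cv2.INTER_CUBIC),cv2.resize(tp[160:240,260:330],(350,400),interpolation=cv2.INTER_CUBIC)]); cv2.imwrite("pics/d.png",cv2.convertScaleAbs(a[:,:,::-1],alpha=1.6,beta=20))
E
```

```text
t 4.97 p [ 0.435  -0.022   0.0111] q [-0.08  0.88  0.05  2.25 -1.    0.04 -0.66] F [ 0.6 -0.4  0.2] op 0.6 ff 0.0
[[ 0.999 -0.039 -0.012]
 [-0.039 -0.999  0.001]
 [-0.012 -0.    -1.   ]]
-0.0375 -0.0935 [244.46876794 195.82708255] [262.21535117 208.09588563]
-0.0375 0.0935 [308.52172759 551.42607617] [322.79861796 209.75449568]
0.0375 -0.0935 [403.19339078 175.70245832] [262.75061811 184.32392243]
0.0375 0.0935 [485.4174673  525.60964529] [322.74137456 185.98168407]
```

View pics/d.png

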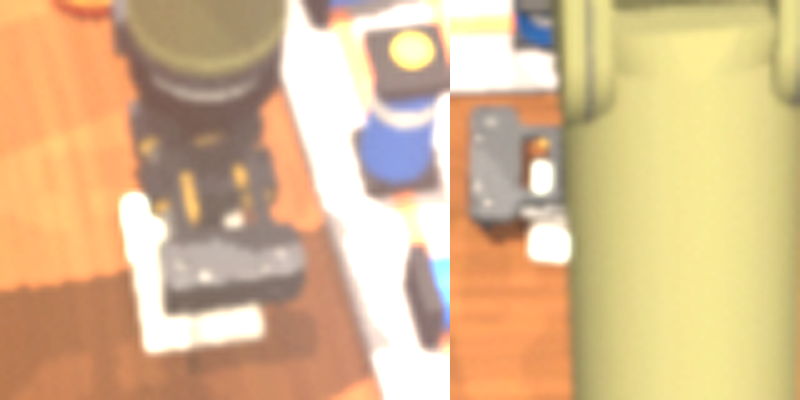

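The body's front edge sits about 10 px above where the reported TCP puts it, and the cover hasn't moved. So the fingertips seem to be higher than reported. I'll probe down gently with the fingers shut.

Emit:
move_arm --targets '[[[0, 0, 0, 4, 0, 0, 0], [0, 0, 0, 4, 0, 0, 0], [0, 0, 0, 8, 0, 0, 0], [0, 0, 0, 8, 0, 0, 0]]]'

```text
clock: 5.58
tool_pos: [0.4372, -0.0221, 0.0048]
eef_rot: [1.0, -0.02, -0.008, -0.0]
contact_force: [0.4, -0.1, -0.1]
opening: 0.006
finger_force: 0.0
```

```bash
python3 - <<'E'
from h import *; from meas import *
s,R=st(); rib("side")
E
```

```text
t 5.58 p [ 0.4372 -0.0221  0.0048] q [-0.08  0.89  0.04  2.24 -1.    0.04 -0.66] F [ 0.4 -0.1 -0.1] op 0.5 ff 0.0
[[ 0.999 -0.039 -0.016]
 [-0.039 -0.999  0.001]
 [-0.016 -0.    -1.   ]]
```

Emit:
move_arm --targets '[[[0, 0, 0, 4, 0, 0, 0], [0, 0, 0, 7, 0, 0, 0], [0, 0, 0, 7, 0, 0, 0]]]'

```text
clock: 6.0
tool_pos: [0.4386, -0.0222, 0.0003]
eef_rot: [1.0, -0.02, -0.01, -0.0]
contact_force: [-0.5, 0.1, 9.7]
opening: 0.007
finger_force: 5.2
```

Emit:
move_arm --targets '[[[0, 0, 0, 4, 0, 0, 0], [0, 0, 0, 7, 0, 0, 0], [0, 0, 0, 7, 0, 0, 0]]]'

```text
clock: 6.38
tool_pos: [0.4387, -0.0221, -0.0001]
eef_rot: [1.0, -0.02, -0.011, -0.002]
contact_force: [-8.9, 1.6, 79.0]
opening: 0.005
finger_force: 39.6
```

Emit:
move_arm --targets '[[[0, 0, 0, -20, 0, 0, 0], [0.5, 0, 0, -60, 0, 0, 0], [0.5, 0, 60, -120, 0, 0, 0], [0.5, 0, 120, -120, 0, 0, 0], [0.5, 0, 180, -120, 0, 0, 0], [0.5, 0, 180, -120, 0, 0, 0]]]'

```text
clock: 7.12
tool_pos: [0.4358, -0.2076, 0.1149]
eef_rot: [1.0, -0.023, -0.011, 0.002]
contact_force: [0.2, 1.2, -0.1]
opening: 0.498
finger_force: 0.0
```

```bash
python3 - <<'E'
from h import *; from meas import *
s,R=st(); rib("side"); cover()
sd=r.snapshot("side"); tp=r.snapshot("top")
for n in("side","top"): print(n,px(n,s['tool_pos']))
a=np.hstack([cv2.resize(sd[160:310,210:340],(390,450),interpolation=cv2.INTER_CUBIC),cv2.resize(tp[120:250,260:360],(346,450),interpolation=cv2.INTER_CUBIC)]); cv2.imwrite("pics/e.png",cv2.convertScaleAbs(a[:,:,::-1],alpha=1.6,beta=20))
E
```

```text
t 7.12 p [ 0.4358 -0.2076  0.1149] q [ 0.04  0.74  0.5   2.08 -0.7   0.51 -0.55] F [ 0.2  1.2 -0.1] op 43.8 ff 0.0
[[ 0.999 -0.046 -0.021]
 [-0.046 -0.999 -0.003]
 [-0.021  0.004 -1.   ]]
side [257.5 240. ] [430.  -21.5] [16.  24.8] 78.1
cover? [290. 202.] [432.6 -21.6] [87.9 62.5] 88.7
side [[277.13766696 286.24336062]]
top [[355.29138471 193.99212743]]
```

View pics/e.png

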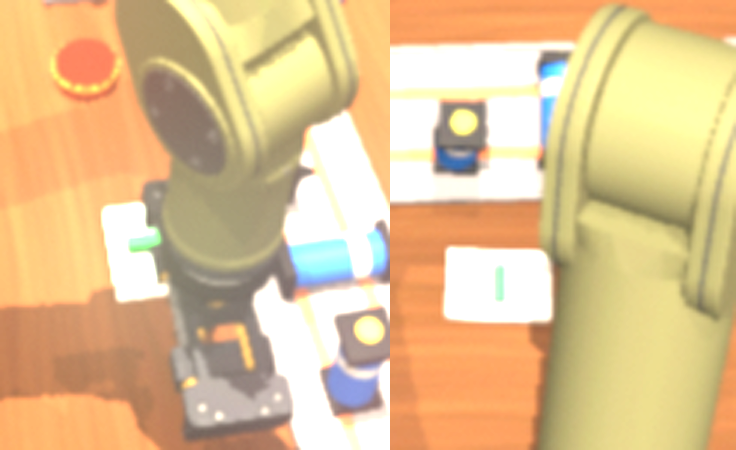

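Emit:
move_arm --targets '[[[0, 0, 0, 60, 0, 0, 0], [0, 0, 0, 100, 0, 0, 0], [0, 0, 0, 110, 0, 0, 0], [0, 0, 0, 110, 0, 0, 0], [0, 0, 0, 112, 0, 0, 0], [0, 0, 0, 114, 0, 0, 0], [0, 0, 0, 116, 0, 0, 0]]]'

```text
clock: 8.2
tool_pos: [0.4341, -0.2022, -0.0013]
eef_rot: [1.0, -0.02, -0.011, -0.0]
contact_force: [-0.7, 0.4, 0.1]
opening: 0.004
finger_force: 0.0
```

```bash
python3 - <<'E'
from h import *
s,R=st()
o=ray("side",[[253.3,251.7],[280.8,248.3]],.076);print(o)
o=ray("side",[[253.3,251.7],[280.8,248.3]],.12);print(o)
E
```

```text
t 8.2 p [ 0.4341 -0.2022 -0.0013] q [ 0.22  0.93  0.2   2.12 -0.89  0.19 -0.39] F [-0.7  0.4  0.1] op 0.4 ff 0.0
[[ 0.999 -0.039 -0.022]
 [-0.039 -0.999  0.   ]
 [-0.022  0.    -1.   ]]
[[ 0.40497734 -0.08689112  0.076     ]
 [ 0.47561146 -0.09166122  0.076     ]]
[[ 0.4001146  -0.11160867  0.12      ]
 [ 0.46716267 -0.1161366   0.12      ]]
```

Emit:
move_arm --targets '[[[0, 0, 0, 8, 0, 0, 0], [0, 0, 0, 14, 0, 0, 0], [0, 0, 0, 17, 0, 0, 0], [0, 0, 0, 19, 0, 0, 0], [0, 0, 0, 19, 0, 0, 0]]]'

```text
clock: 8.82
tool_pos: [0.433, -0.2021, -0.0209]
eef_rot: [1.0, -0.02, -0.012, -0.0]
contact_force: [-0.4, 0.4, 0.2]
opening: 0.001
finger_force: 0.0
```

Emit:
move_arm --targets '[[[0, 0, 0, 2, 0, 0, 0], [0, 0, 0, 4, 0, 0, 0], [0, 0, 0, 4, 0, 0, 0]]]'

```text
clock: 9.2
tool_pos: [0.433, -0.202, -0.0249]
eef_rot: [1.0, -0.02, -0.012, -0.0]
contact_force: [0.6, 0.7, 0.1]
opening: 0.004
finger_force: 0.0
```

Emit:
move_arm --targets '[[[0, 0, 0, 1.5, 0, 0, 0], [0, 0, 0, 3, 0, 0, 0], [0, 0, 0, 3, 0, 0, 0]]]'

```text
clock: 9.57
tool_pos: [0.4332, -0.2021, -0.0258]
eef_rot: [1.0, -0.02, -0.011, -0.0]
contact_force: [-1.6, 1.6, 24.5]
opening: 0.004
finger_force: 11.9
```

Emit:
move_arm --targets '[[[0, 0, 0, -60, 0, 0, 0], [0.5, 0, -60, -100, 0, 1.2, 0], [0.5, 0, -120, -100, 0, 1.2, 0], [0.5, 0, -180, -100, 0, 1.2, 0], [0.5, 0, -180, -100, 0, 1.2, 0], [0.5, 0, -180, -60, 0, 1.2, 0], [0.5, 0, -180, -40, 0, 1.2, 0], [0.5, 0, -180, -40, 0, 1.2, 0]]]'

```text
clock: 10.58
tool_pos: [0.4402, -0.0237, 0.0113]
eef_rot: [1.0, -0.021, -0.002, -0.0]
contact_force: [-0.5, -1.1, 0.5]
opening: 0.498
finger_force: 0.0
```

```bash
python3 - <<'E'
from h import *
s,R=st(); print(to([.4325,-.0225,-.015]))
E
```

```text
t 10.57 p [ 0.4402 -0.0237  0.0113] q [-0.08  0.88  0.05  2.25 -0.97  0.04 -0.69] F [-0.5 -1.1  0.5] op 43.8 ff 0.0
[[ 0.999 -0.042 -0.004]
 [-0.042 -0.999  0.   ]
 [-0.004 -0.    -1.   ]]
[-7.6 -0.8 26.3]
```

Emit:
move_arm --targets '[[[0.5, -4, -1, 15, 0, 0, 0], [0.5, -4, -1, 26, 0, 0, 0], [0.5, -4, -1, 26, 0, 0, 0], [0, -4, -1, 26, 0, 0, 0], [0, -4, -1, 26, 0, 0, 0], [0, -4, -1, 26, 0, 0, 0], [0, -4, -1, 26, 0, 0, 0]]]' --newtons 35

```text
clock: 11.45
tool_pos: [0.4451, -0.0217, -0.0069]
eef_rot: [1.0, -0.02, -0.009, -0.0]
contact_force: [-0.4, -0.6, 2.2]
opening: 0.148
finger_force: 35.0
```

```bash
python3 - <<'E'
from h import *; from meas import *
s,R=st(); rib("side"); cover()
E
```

```text
t 11.45 p [ 0.4451 -0.0217 -0.0069] q [-0.08  0.92  0.04  2.22 -1.    0.04 -0.66] F [-0.4 -0.6  2.2] op 13.0 ff 35.0
[[ 0.999 -0.04  -0.018]
 [-0.039 -0.999  0.001]
 [-0.018 -0.    -1.   ]]
```

Emit:
move_arm --targets '[[[0, 0, 0, -40, 0, 0, 0], [0, 0, 0, -90, 0, 0, 0], [0, 0, 0, -125, 0, 0, 0], [0, 12, -55, -125, 0, 0, 0], [0, 24, -110, -125, 0, 0, 0], [0, 36, -165, -125, 0, 0, 0], [0, 48, -220, -125, 0, 0, 0], [0, 60, -275, -125, 0, 0, 1.7], [0, 70, -330, -125, 0, 0, 1.7], [0, 81, -382, -125, 0, 0, 1.7]]]'

```text
clock: 12.8
tool_pos: [0.5424, 0.3591, 0.1158]
eef_rot: [0.999, -0.034, -0.01, 0.0]
contact_force: [1.1, -0.6, -1.2]
opening: 0.151
finger_force: 35.0
```

Emit:
move_arm --targets '[[[0, 0, 0, 0, 0, 0, 0], [0, 0, 0, 0, 0, 0, 0]]]'

```text
clock: 13.05
tool_pos: [0.5425, 0.3559, 0.1159]
eef_rot: [0.999, -0.035, -0.01, 0.001]
contact_force: [0.1, -0.7, -1.5]
opening: 0.151
finger_force: 35.0
```

```bash
python3 - <<'E'
from h import *; from meas import *
s,R=st(); rib("side"); rib("top"); cover()
print(to([.5414,.3576,.05]))
sd=r.snapshot("side"); tp=r.snapshot("top")
a=np.hstack([cv2.resize(sd[80:200,190:310],(400,400),interpolation=cv2.INTER_CUBIC),cv2.resize(tp[130:230,130:230],(400,400),interpolation=cv2.INTER_CUBIC)]); cv2.imwrite("pics/f.png",a[:,:,::-1])
E
```

```text
t 13.05 p [0.5425 0.3559 0.1159] q [-1.    0.97  0.74  1.58 -0.78  0.93 -1.62] F [ 0.1 -0.7 -1.5] op 13.3 ff 35.0
[[ 0.997 -0.069 -0.02 ]
 [-0.069 -0.998 -0.001]
 [-0.019  0.002 -1.   ]]
top [177.5 313.4] [ 94.8 329.4] [99.6 50.8] 89.2
top [196.6 261.6] [237.3 286.1] [60.1 34.1] 89.3
top [167.2 166. ] [552.  376.4] [20.2  9.7] 1.1
[-0.8 -2.6 66.7]
```

View pics/f.png

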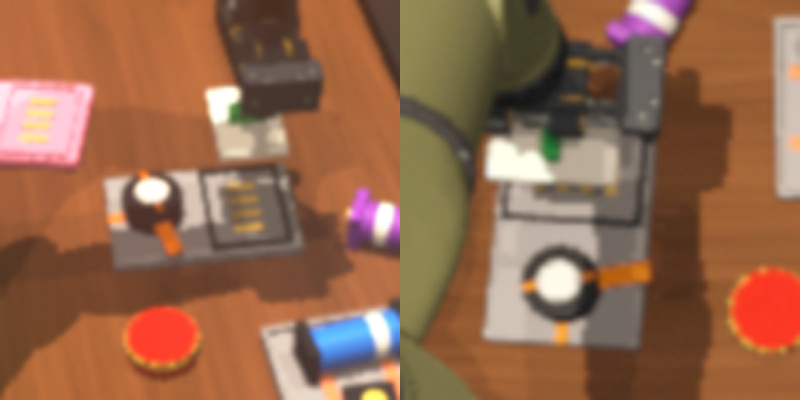

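The cover is held flat just above the bay, with its near edge at top px (152,174)–(182,176), and the ring tongue still points to -y. I'll check the alignment.

```bash
python3 - <<'E'
from h import *
tp=r.snapshot("top"); h=cv2.cvtColor(tp,cv2.COLOR_RGB2HSV).astype(int)
print("corners top",ray("top",[[151.75,174.5],[182.5,176]],.125).round(4))
# expected pixel of cover corners if aligned under current tool
s=r.get_state();p=s['tool_pos']
u=np.array([np.cos(np.radians(-4.2)),np.sin(np.radians(-4.2))]);w=np.array([-u[1],u[0]])
c=p[:2]-.0125*u-.0008*w
for a in(-.032,.032):
  for b in(-.048,.048):
    X=np.r_[c+a*u+b*w,.131]; print(a,b,px("top",X)[0].round(1),px("side",X)[0].round(1))
E
```

```text
corners top [[0.5006 0.4049 0.125 ]
 [0.4949 0.3125 0.125 ]]
-0.032 -0.048 [182.9 175.4] [256.1 126.5]
-0.032 0.048 [150.9 173.5] [252.1 106.6]
0.032 -0.048 [184.7 154.7] [276.6 124.7]
0.032 0.048 [153.  152.8] [271.7 105. ]
```

Emit:
move_arm --targets '[[[0, 0, -3, 50, 0, 0, 0], [0, 0, -3, 90, 0, 0, 0], [0, 0, -3, 102, 0, 0, 0], [0, 0, -3, 105, 0, 0, 0], [0, 0, -3, 107, 0, 0, 0], [0, 0, -3, 109, 0, 0, 0], [0, 0, -3, 109, 0, 0, 0]]]'

```text
clock: 14.22
tool_pos: [0.5418, 0.3602, 0.0083]
eef_rot: [0.999, -0.034, -0.009, -0.001]
contact_force: [0.5, 0.5, -1.2]
opening: 0.15
finger_force: 35.0
```

Emit:
move_arm --targets '[[[0, 0, 2, 1, 0, 0, 0], [0, 0, 2, 2, 0, 0, 0], [0, 0, 2, 3, 0, 0, 0], [0, 0, 2, 3, 0, 0, 0]]]'

```text
clock: 14.72
tool_pos: [0.5417, 0.3587, 0.0071]
eef_rot: [0.999, -0.034, -0.009, -0.001]
contact_force: [-3.9, -0.7, 14.5]
opening: 0.152
finger_force: 35.0
```

Emit:
move_arm --targets '[[[0, 0, 0, 0.5, 0, 0, 0], [0, 0, 0, 0.5, 0, 0, 0], [0.4, 0, 0, 0, 0, 0, 0], [0.4, 0, 0, 0, 0, 0, 0], [0.4, 0, 0, -40, 0, 0, 0], [0, -12, 0, -90, 0, 0, 0], [0, -12, 0, -90, 0, 0, 0], [0, -12, 0, -90, 0, 0, 0]]]'

```text
clock: 15.72
tool_pos: [0.5304, 0.3587, 0.0941]
eef_rot: [0.999, -0.034, -0.01, -0.0]
contact_force: [-0.6, -0.9, -0.3]
opening: 0.082
finger_force: 0.0
```

```bash
python3 - <<'E'
from h import *
s,R=st()
u=np.array([np.cos(np.radians(-4.2)),np.sin(np.radians(-4.2))]);w=np.array([-u[1],u[0]]);c=np.array([.5289,.3571])
for n in("top","side"):
  print(n,[px(n,np.r_[c+a*u+b*w,.022])[0].round(1).tolist() for a,b in((-.032,-.048),(-.032,.048),(.032,.048),(.032,-.048))])
  im=r.snapshot(n)
  h=cv2.cvtColor(im,cv2.COLOR_RGB2HSV); m=((h[...,1]<60)&(h[...,2]>200)).astype(np.uint8)
  for k in cv2.findContours(m,cv2.RETR_EXTERNAL,cv2.CHAIN_APPROX_NONE)[0]:
    x,y,ww,hh=cv2.boundingRect(k)
    if cv2.contourArea(k)>100 and abs(x+ww/2-px(n,[.529,.357,.02])[0,0])<25 and abs(y+hh/2-px(n,[.529,.357,.02])[0,1])<25: print("  ",x,y,x+ww,y+hh,cv2.boxPoints(cv2.minAreaRect(k)).round(1).tolist())
  if n=="side": cv2.imwrite("pics/g.png",cv2.resize(im[100:180,200:310],(660,480),interpolation=cv2.INTER_CUBIC)[:,:,::-1])
E
```

```text
t 15.72 p [0.5304 0.3587 0.0941] q [-1.01  0.99  0.71  1.62 -0.81  0.87 -1.6 ] F [-0.6 -0.9 -0.3] op 7.2 ff 0.0
[[ 0.997 -0.069 -0.019]
 [-0.069 -0.998  0.001]
 [-0.019  0.001 -1.   ]]
top [[187.3, 183.4], [157.6, 181.6], [159.5, 162.4], [189.0, 164.2]]
   158 168 187 183 [[158.0, 168.0], [186.0, 168.0], [186.0, 182.0], [158.0, 182.0]]
side [[255.4, 151.3], [251.7, 131.5], [270.0, 129.9], [274.5, 149.4]]
   251 130 271 151 [[250.8000030517578, 131.10000610351562], [269.8999938964844, 129.89999389648438], [271.1000061035156, 149.5], [252.0, 150.60000610351562]]
```

View pics/g.png

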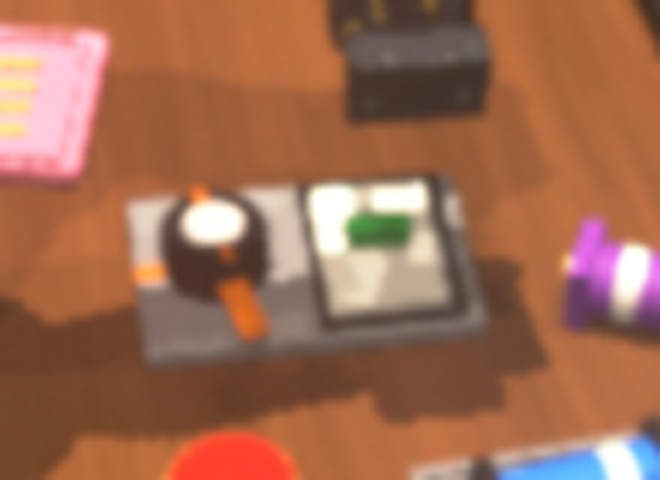

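The cover lies square inside the bay rim (rib at crop (380,230)). I'll press it again with shut fingers.

Emit:
move_arm --targets '[[[0, 0, 0, 40, 0, 0, 0], [0, 0, 0, 68, 0, 0, 0], [0, 0, 0, 77, 0, 0, 0], [0, 0, 0, 79, 0, 0, 0], [0, 0, 0, 81, 0, 0, 0], [0, 0, 0, 82, 0, 0, 0], [0, 0, 0, 82, 0, 0, 0], [0, 0, 0, 82, 0, 0, 0]]]'

```text
clock: 16.82
tool_pos: [0.5304, 0.3589, 0.0144]
eef_rot: [0.999, -0.035, -0.008, -0.001]
contact_force: [-1.3, -0.9, 5.7]
opening: 0.005
finger_force: 2.6
```

Emit:
move_arm --targets '[[[0, 0, 0, 1, 0, 0, 0], [0, 0, 0, 1, 0, 0, 0], [0, 0, 0, -30, 0, 0, 0], [1, 0, 0, -80, 0, 0, 10], [1, -50, 0, -80, 0, 0, 20], [1, -95, 1.5, -80, 0, 0, 30], [1, -95, 1.5, -80, 0, 0, 40], [1, -95, 1.5, -80, 0, 0, 50], [1, -95, 1.5, -80, 0, 0, 60], [1, -95, 1.5, -80, 0, 0, 60]]]' --newtons 50

```text
clock: 18.08
tool_pos: [0.4363, 0.3641, 0.0951]
eef_rot: [0.849, -0.529, -0.008, 0.004]
contact_force: [0.1, 1.2, 0.1]
opening: 0.777
finger_force: 0.0
```

```bash
python3 - <<'E'
from h import *
s,R=st(); print(to([.4352,.364,.011]))
P=ray("top",[192.5,198],.0305)[0]; d=P[:2]-[.4352,.364]; print(P,np.degrees(np.arctan2(d[1],d[0])),np.linalg.norm(d))
im=r.snapshot("side")
for o in comps("side",im,lambda h,s,v:(h>5)&(h<22)&(s>200)&(v>120),.0305,8):
    if 200<o[0][0]<280 and 110<o[0][1]<180: print(*o)
E
```

```text
t 18.07 p [0.4363 0.3641 0.0951] q [-1.2   0.95  0.81  1.86 -0.98  0.81 -2.52] F [0.1 1.2 0.1] op 68.4 ff 0.0
[[ 0.441 -0.897 -0.017]
 [-0.898 -0.441  0.002]
 [-0.009  0.015 -1.   ]]
[ 0.3 -0.2 84.1]
[0.44398637 0.29330028 0.0305    ] -82.91576252210024 0.07124360492127424
[240. 151.] [441.6 315.3] [11.9 38.1] 5.4
```

Emit:
move_arm --targets '[[[1, 0, 0, 20, 0, 0, 0], [1, 0, 0, 60, 0, 0, 0], [1, 0, 0, 80, 0, 0, 0], [1, 0, 0, 86, 0, 0, 0], [1, 0, 0, 86, 0, 0, 0], [0, 0, 0, 86, 0, 0, 0], [0, 0, 0, 86, 0, 0, 0], [0, 0, 0, 86, 0, 0, 0], [0, 0, 0, 86, 0, 0, 0]]]' --newtons 50

```text
clock: 19.25
tool_pos: [0.436, 0.3647, 0.009]
eef_rot: [0.848, -0.529, -0.007, 0.003]
contact_force: [3.0, 1.4, -0.8]
opening: 0.664
finger_force: 50.0
```

Emit:
move_arm --targets '[[[0, 0, 0, 0, 0, 0, -10], [0, 0, 0, 0, 0, 0, -20], [0, 0, 0, 0, 0, 0, -30], [0, 0, 0, 0, 0, 0, -40], [0, 0, 0, 0, 0, 0, -50], [0, 0, 0, 0, 0, 0, -60], [0, 0, 0, 0, 0, 0, -70], [0, 0, 0, 0, 0, 0, -78.5], [0, 0, 0, 0, 0, 0, -78.5], [0, 0, 0, 0, 0, 0, -78.5]]]'

```text
clock: 20.5
tool_pos: [0.4366, 0.3654, 0.009]
eef_rot: [0.992, 0.127, -0.007, -0.002]
contact_force: [2.7, 4.7, -0.8]
opening: 0.666
finger_force: 49.9
```

```bash
cat >> meas.py <<'E'
def tongue():
    im=r.snapshot("side")
    for o in comps("side",im,lambda h,s,v:(h>5)&(h<22)&(s>200)&(v>120),.0305,5):
        if 200<o[0][0]<280 and 110<o[0][1]<180:
            d=o[1]-[435.2,364]; print("or",*o,np.degrees(np.arctan2(d[1],d[0])).round(1))
    return im
E
python3 - <<'E'
from h import *;from meas import *
st(); tongue()
E
```

```text
t 20.5 p [0.4366 0.3654 0.009 ] q [-0.89  0.95  0.21  1.87 -0.5   0.39 -1.61] F [ 2.7  4.7 -0.8] op 58.6 ff 49.9
[[ 0.967  0.253 -0.014]
 [ 0.253 -0.968  0.003]
 [-0.012 -0.007 -1.   ]]
```

Emit:
move_arm --targets '[[[1, 0, 0, 0, 0, 0, 0], [1, 0, 0, 0, 0, 0, 0], [1, 0, 0, 0, 0, 0, 0], [1, 0, 0, -50, 0, 0, 0], [1, 0, 0, -110, 0, 0, 0], [1, -40, 60, -140, 0, 0, 0], [1, -40, 120, -140, 0, 0, 0], [1, -40, 180, -140, 0, 0, 0], [1, -40, 180, -140, 0, 0, 0]]]'

```text
clock: 21.68
tool_pos: [0.4442, 0.1737, 0.1488]
eef_rot: [0.992, 0.122, -0.009, -0.0]
contact_force: [0.2, -0.6, 0.7]
opening: 0.999
finger_force: 0.0
```

```bash
python3 - <<'E'
from h import *;from meas import *
st(); im=tongue(); tp=r.snapshot("top")
a=np.hstack([cv2.resize(im[110:170,210:290],(480,360),interpolation=cv2.INTER_CUBIC),cv2.resize(tp[155:220,145:205],(332,360),interpolation=cv2.INTER_CUBIC)[:,:300]]);cv2.imwrite("pics/i.png",a[:,:,::-1])
E
```

```text
t 21.68 p [0.4442 0.1737 0.1488] q [-0.65  0.64  0.3   2.07 -0.38  0.51 -1.39] F [ 0.2 -0.6  0.7] op 87.9 ff 0.0
[[ 0.97   0.242 -0.018]
 [ 0.242 -0.97  -0.001]
 [-0.018 -0.003 -1.   ]]
```

View pics/i.png

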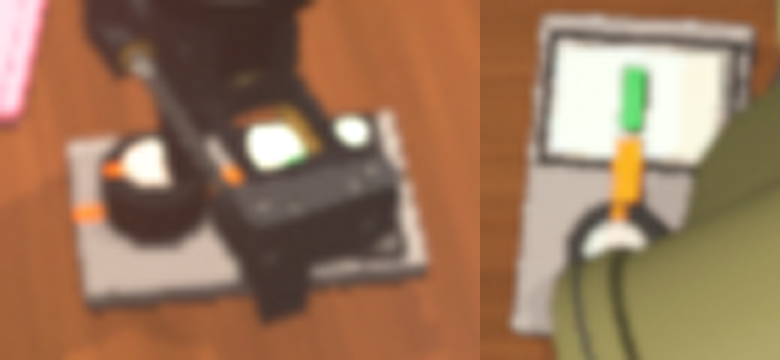

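The tongue points along the unit's +x over the cover edge, in line with the mark (top crop (627,140) to (618,215)). Next the cells: I'll fit a simple kinematic model from the logged poses, to learn which way the wrist can go horizontal.

```bash
cat > kin.py <<'E'
import numpy as np, itertools
from scipy.spatial.transform import Rotation as Ro
D=[([1.3298,.6899,-.1945,1.5662,.1573,.9025,-.2151],[.1694,-.6010,.2118],[.990569,.137009,-.00018,-.00083]),
([-.05,.62,.05,2.23,-.1,.29,-1.53],[.4259,-.0398,.1248],None),
([-.35,.7,.48,2.22,-.85,.41,-.77],[.4368,-.0224,.1171],None),
([.04,.74,.5,2.08,-.7,.51,-.55],[.4358,-.2076,.1149],None),
([-1.,.97,.74,1.58,-.78,.93,-1.62],[.5425,.3559,.1159],[.999,-.035,-.01,.001]),
([-1.2,.95,.81,1.86,-.98,.81,-2.52],[.4363,.3641,.0951],[.849,-.529,-.008,.004]),
([-.89,.95,.21,1.87,-.5,.39,-1.61],[.4366,.3654,.009],[.992,.127,-.007,-.002]),
([-.65,.64,.3,2.07,-.38,.51,-1.39],[.4442,.1737,.1488],[.992,.122,-.009,0])]
ax='zyzyzyz'
def chain(q,s): 
    R=Ro.identity(); out=[]
    for a,qi,si in zip(ax,q,s): R=R*Ro.from_euler(a,qi*si); out.append(R)
    return out
LIM=np.array([[-3.01,3.01],[-.46,2.08],[-1.47,1.51],[.13,2.56],[-1,4.14],[.04,2.09],[-2.66,2.66]])
E
python3 - <<'E'
from kin import *
best=[]
for s in itertools.product([1,-1],repeat=7):
    if s[1]<0 or s[3]<0 or s[5]<0: continue
    e=0;K=[]
    for q,p,o in D:
        if o is None: continue
        C=chain(q,s)[-1]; K.append((C.inv()*Ro.from_quat(o)))
    m=Ro.concatenate(K); e=(m.mean().inv()*m).magnitude().max(); best.append((e,s,m.mean().as_euler('zyx',degrees=True).round(1)))
best.sort(key=lambda b:b[0]); print(best[:3])
s=best[0][1]
A=[];b=[]
for q,p,o in D:
    C=chain(q,s); ez=[0,0,1]; ex=[1,0,0]
    A.append(np.c_[[0,0,1],C[1].apply(ez),C[3].apply(ez),C[5].apply(ez),C[2].apply(ex)]); b.append(p)
x,res,_,_=np.linalg.lstsq(np.vstack(A),np.hstack(b),rcond=None); print(x,np.abs(np.vstack(A)@x-np.hstack(b)).max())
E
```

```text
[(np.float64(0.0064374993683442745), (-1, 1, -1, 1, -1, 1, -1), array([90.1,  0. , -0.2])), (np.float64(1.1388613934793481), (-1, 1, -1, 1, 1, 1, -1), array([134.9,  34.6,   0.9])), (np.float64(1.1503019898850495), (1, 1, -1, 1, -1, 1, 1), array([-158.9,    1.1,    0.9]))]
[-0.09272748  0.51072015  0.36475658 -0.16826909  0.03329283] 0.05513312846711915
```

Emit:
move_arm --targets '[[[0.7, 60, 22, 0, 0, 0.5, 3], [0.7, 120, 45, 30, 0, 1, 6], [0.7, 178, 68, 69, 0, 1, 8.5], [0.7, 178, 68, 69, 0, 1, 8.5], [0.7, 178, 68, 69, 0, 1, 8.5], [0.7, 178, 68, 69, 0, 1, 8.5]]]'

```text
clock: 22.52
tool_pos: [0.6303, 0.1604, 0.0759]
eef_rot: [0.999, 0.054, -0.001, -0.003]
contact_force: [0.5, -0.6, 0.2]
opening: 0.702
finger_force: 0.0
```

```bash
python3 - <<'E'
from h import *; from kin import *
s0=(-1,1,-1,1,-1,1,-1)
S,R=st(); print(to([.6335,.151,-.0055]))
D.append((S['q'],S['tool_pos'],None))
A=[];b=[]
for q,p,o in D:
    C=chain(q,s0); ez=[0,0,1]; ex=[1,0,0]
    A.append(np.c_[[0,0,1],C[1].apply(ez),C[2].apply(ex),C[3].apply(ez),C[3].apply(ex),C[5].apply(ez),C[5].apply(ex)]); b.append(p)
x,res,_,_=np.linalg.lstsq(np.vstack(A),np.hstack(b),rcond=1e-3); print(x.round(3),np.abs(np.vstack(A)@x-np.hstack(b)).max())
E
```

```text
t 22.52 p [0.6303 0.1604 0.0759] q [-0.48  0.92  0.32  1.6  -0.42  0.69 -1.42] F [ 0.5 -0.6  0.2] op 61.7 ff 0.0
[[ 0.994  0.108 -0.002]
 [ 0.108 -0.994  0.005]
 [-0.002 -0.005 -1.   ]]
[ 2.3 10.2 81.3]
[-0.124  0.525 -0.027  0.335  0.005 -0.13  -0.063] 0.05316728886002173
```

Emit:
move_arm --targets '[[[0.7, 2.3, 10, 20, 0, 0, 0], [0.7, 2.3, 10, 60, 0, 0, 0], [0.7, 2.3, 10, 80, 0, 0, 0], [0.7, 2.3, 10, 81, 0, 0, 0], [0.7, 2.3, 10, 81, 0, 0, 0], [0, 2.3, 10, 81, 0, 0, 0], [0, 2.3, 10, 81, 0, 0, 0], [0, 2.3, 10, 81, 0, 0, 0]]]' --newtons 55

```text
clock: 23.52
tool_pos: [0.6357, 0.1499, -0.0042]
eef_rot: [0.999, 0.053, 0.001, -0.003]
contact_force: [-0.7, 2.0, 6.0]
opening: 0.495
finger_force: 55.0
```

```bash
cat >> kin.py <<'E'
SG=(-1,1,-1,1,-1,1,-1)
def feat(q):
    C=chain(q,SG); z,x,y=[0,0,1],[1,0,0],[0,1,0]
    return np.c_[[0,0,1],C[0].apply(x),C[0].apply(y),C[1].apply(z),C[2].apply(x),C[2].apply(y),C[3].apply(z),C[3].apply(x),C[4].apply(y),C[5].apply(z),C[5].apply(x)]
E
python3 - <<'E'
from h import *; from kin import *
S,R=st()
D.append(([-0.48,.92,.32,1.6,-.42,.69,-1.42],[.6303,.1604,.0759],None));D.append((S['q'],S['tool_pos'],None))
A=np.vstack([feat(d[0]) for d in D]);b=np.hstack([d[1] for d in D])
x=np.linalg.lstsq(A,b,rcond=1e-3)[0]; print(x.round(3)); print((A@x-b).reshape(-1,3).round(3))
E
```

```text
t 23.52 p [ 0.6357  0.1499 -0.0042] q [-0.44  1.03  0.26  1.61 -0.45  0.55 -1.38] F [-0.7  2.   6. ] op 43.5 ff 55.0
[[ 0.994  0.105  0.001]
 [ 0.105 -0.994  0.005]
 [ 0.001 -0.005 -1.   ]]
[ 0.23  -0.003 -0.019  0.566 -0.006 -0.027  0.344 -0.     0.001  0.241
 -0.005]
[[ 0.001  0.002  0.   ]
 [ 0.001  0.002 -0.   ]
 [ 0.     0.     0.   ]
 [ 0.002  0.002  0.002]
 [ 0.002 -0.001 -0.   ]
 [-0.002  0.001 -0.   ]
 [ 0.001 -0.002 -0.002]
 [-0.001 -0.002 -0.002]
 [ 0.002 -0.001  0.001]
 [ 0.001 -0.     0.001]]
```

Emit:
move_arm --targets '[[[0, 0, 0, -30, 0, 0, 0], [0, 0, 0, -70, 0, 0, 0], [0, 0, 0, -120, 0, 0, 0], [0, 0, 0, -150, 0, 0, 10], [0, 0, 0, -150, 0, 0, 20], [0, 0, 0, -150, 0, 10, 20], [0, 0, 0, -150, 0, 20, 20], [0, 0, 0, -150, 0, 20, 20]]]'

```text
clock: 24.52
tool_pos: [0.6306, 0.1485, 0.143]
eef_rot: [0.978, -0.121, 0.17, -0.01]
contact_force: [0.3, 0.1, -3.2]
opening: 0.49
finger_force: 54.9
```

```bash
python3 - <<'E'
from h import *; from kin import *
S,R=st()
np.save("q1.npy",np.r_[S['q'],S['tool_pos'],S['eef_rot']])
D+=[([-0.48,.92,.32,1.6,-.42,.69,-1.42],[.6303,.1604,.0759],None),([-.44,1.03,.26,1.61,-.45,.55,-1.38],[.6357,.1499,-.0042],None),(S['q'],S['tool_pos'],None)]
A=np.vstack([feat(d[0]) for d in D]);b=np.hstack([d[1] for d in D])
x=np.linalg.lstsq(A,b,rcond=1e-4)[0]; print(x.round(3)); print(np.abs(A@x-b).max().round(4)); np.save("x.npy",x)
# IK: tool horizontal pointing azimuth phi, stud up (tool x up), TCP rep at (px,py,pz)
from scipy.optimize import least_squares
z0=np.array([0.588,.11,.12])
for phi in(0,-20,-40,-60,-75,-90):
  f=np.radians(phi); Z=np.array([np.cos(f),np.sin(f),0]);X=np.array([0,0,1.]);Y=np.cross(Z,X); T=Ro.from_matrix(np.c_[X,Y,Z])
  for y in(.07,.17,-.083,-.285):
    best=None
    for k in range(12):
      rng=np.random.default_rng(k); q0=rng.uniform(LIM[:,0],LIM[:,1])
      C=Ro.from_euler('z',90,degrees=True)
      fun=lambda q:np.r_[(feat(q)@x-[z0[0],y,z0[2]])*10,(T.inv()*(chain(q,SG)[-1]*C)).as_rotvec()]
      o=least_squares(fun,q0,bounds=(LIM[:,0]+.03,LIM[:,1]-.03))
      if best is None or o.cost<best.cost: best=o
      if best.cost<1e-6: break
    print(phi,y,best.cost.round(5),best.x.round(2))
E
```

```text
t 24.52 p [0.6306 0.1485 0.143 ] q [-0.61  0.74  0.38  1.94 -0.58  0.21 -1.62] F [ 0.3  0.1 -3.2] op 43.1 ff 54.9
[[ 0.913 -0.233  0.334]
 [-0.24  -0.97  -0.021]
 [ 0.329 -0.061 -0.942]]
[ 0.345 -0.    -0.022  0.563 -0.001 -0.025  0.344  0.002  0.     0.349
 -0.002]
0.0041Traceback (most recent call last):
  File "<stdin>", line 18, in <module>
    return func(*args, **kwargs)
    raise ValueError("Initial guess is outside of provided bounds")
ValueError: Initial guess is outside of provided bounds
```

```bash
cat >> kin.py <<'E'
from scipy.optimize import least_squares
CT=Ro.from_euler('z',90,degrees=True)
def fk(q): return feat(q)@np.load("x.npy"),chain(q,SG)[-1]*CT
def ik(p,T,q0):
    fun=lambda q:np.r_[(fk(q)[0]-p)*10,(T.inv()*fk(q)[1]).as_rotvec(),.002*(q-q0)]
    return least_squares(fun,np.clip(q0,LIM[:,0]+.05,LIM[:,1]-.05),bounds=(LIM[:,0]+.04,LIM[:,1]-.04))
def stand(phi,tilt=0):
    f=np.radians(phi);Z=np.array([np.cos(f),np.sin(f),0]);X=np.array([0,0,1.]);return Ro.from_matrix(np.c_[X,np.cross(Z,X),Z])
E
python3 - <<'E'
from kin import *
qc=np.load("q1.npy")[:7]
for phi in(0,-25,-50,-70,-90):
  for y in(.07,.17,-.083,-.285):
    S=[]
    for k in range(10):
      q0=qc if k==0 else np.random.default_rng(k).uniform(LIM[:,0],LIM[:,1]); o=ik([.588,y,.12],stand(phi),q0)
      e=fk(o.x); err=np.linalg.norm(e[0]-[.588,y,.12])*1000+np.degrees((stand(phi).inv()*e[1]).magnitude())
      if err<2: S.append((np.abs(o.x-qc).max(),o.x.round(2)))
    S.sort(key=lambda a:a[0]); print(phi,y,len(S),S[0][1] if S else None)
E
```

```text
0 0.07 0 None
0 0.17 3 [-0.87  1.61  0.12  2.46  2.11  2.05  0.74]
0 -0.083 0 None
0 -0.285 4 [ 1.35  1.66 -0.88  2.23  3.94  1.1   2.62]
-25 0.07 3 [-0.63  1.49 -0.25  2.31  1.84  2.05  1.05]
-25 0.17 3 [-1.24  1.49  0.39  2.16  1.7   1.2   1.06]
-25 -0.083 3 [-0.48  1.64  0.1   2.49  2.03  2.05  0.66]
-25 -0.285 3 [-0.32  2.04  0.97  2.45  2.39  1.84 -0.03]
-50 0.07 4 [-0.77  1.36 -0.11  1.93  1.46  1.66  1.41]
-50 0.17 5 [-0.75  1.38 -0.35  1.72  1.46  1.92  1.59]
-50 -0.083 3 [-0.94  1.56  0.54  2.19  1.68  0.99  1.  ]
-50 -0.285 4 [-0.07  1.47 -0.01  2.28  2.1   1.92  1.07]
-70 0.07 4 [-0.53  1.41 -0.46  1.57  1.37  2.05  1.65]
-70 0.17 5 [-0.7   1.42 -0.38  1.34  1.3   2.05  1.81]
-70 -0.083 5 [-0.27  1.41 -0.49  1.83  1.53  2.05  1.49]
-70 -0.285 5 [-0.47  1.46  0.44  2.02  1.65  1.14  1.24]
-90 0.07 5 [-0.57  1.44 -0.26  1.2   1.11  2.05  1.88]
-90 0.17 5 [-0.78  1.5  -0.01  0.94  0.93  2.05  2.11]
-90 -0.083 6 [-0.27  1.41 -0.43  1.47  1.32  2.05  1.71]
-90 -0.285 5 [-0.09  1.36 -0.17  1.65  1.47  1.75  1.68]
```

Emit:
move_arm --targets '[[[0, -10, 0, 20, 0, -10, -10], [0, -15, 2, 40, 0, -20, -20], [0, -30, 4, 90, 0, -20, -20], [0, -43, 6, 130, 0, -20, -20], [0, -43, 6, 138, 0, -20, -20], [0, -43, 6, 138, 0, -20, -20], [0.7, -43, 6, 138, 0, -20, -20], [0.7, -43, 6, 138, 0, -20, -20], [0.7, -21, 3, 69, 0, -20, -20]]]'

```text
clock: 25.65
tool_pos: [0.6352, 0.1493, 0.0597]
eef_rot: [0.999, 0.053, -0.005, -0.002]
contact_force: [0.2, 0.8, 0.7]
opening: 0.706
finger_force: 0.0
```

Emit:
move_arm --targets '[[[0.7, 0, 0, -20, 0, 0, -10], [0.7, 0, 0, -20, 0, 0, -20], [0.7, 0, 0, -20, 0, 0, -30], [0.7, 0, 0, -20, 0, 0, -40], [0.7, 0, 0, -20, 0, 0, -50], [0.7, 0, 0, -20, 0, 0, -60], [0.7, 0, 0, -20, 0, 0, -70], [0.7, 0, 0, -20, 0, 0, -80], [0.7, 0, 0, -20, 0, 0, -90]]]'

```text
clock: 26.78
tool_pos: [0.6396, 0.149, 0.0841]
eef_rot: [0.667, 0.745, 0.002, -0.001]
contact_force: [-0.9, 0.1, 0.2]
opening: 0.696
finger_force: 0.0
```

Emit:
move_arm --targets '[[[0.7, 0, 0, 0, 0, 0, -10], [0.7, 0, 0, 0, 0, 0, -20], [0.7, 0, 0, 0, 0, 0, -30], [0.7, 0, 0, 0, 0, 0, -40], [0.7, 0, 0, 0, 0, 0, -50], [0.7, 0, 0, 0, 0, 0, -60], [0.7, 0, 0, 0, 0, 0, -70], [0.7, 0, 0, 0, 0, 0, -80], [0.7, 0, 0, 0, 0, 0, -90]]]'

```text
clock: 27.9
tool_pos: [0.6396, 0.1485, 0.0839]
eef_rot: [-0.055, 0.998, 0.001, 0.001]
contact_force: [-0.7, -0.7, -0.5]
opening: 0.7
finger_force: 0.0
```

```bash
cat >> meas.py <<'E'
def cells():
    im=r.snapshot("top"); h=cv2.cvtColor(im,cv2.COLOR_RGB2HSV).astype(int); H,S,V=h[...,0],h[...,1],h[...,2]
    for f,nm,z in((BLUE,"blue",.05),(lambda H,S,V:(H>20)&(H<33)&(S>150)&(V>170),"stud",.121)):
        for o in comps("top",im,f,z,12):
            if 130<o[0][1]<175 and 215<o[0][0]<400: print(nm,*o)
E
python3 - <<'E'
from h import *; from meas import *
st(); cells()
E
```

```text
t 27.9 p [0.6396 0.1485 0.0839] q [-0.02  0.93 -0.53  1.55  0.59  0.82  0.89] F [-0.7 -0.7 -0.5] op 61.6 ff 0.0
[[-0.994 -0.11   0.001]
 [-0.11   0.994  0.003]
 [-0.002  0.003 -1.   ]]
blue [278. 166.] [539.8  18.9] [29.4 10.4] 74.9
blue [239. 156.] [576.9 143.3] [49.6 34.1] 6.3
blue [373. 152.] [ 585.6 -286.9] [49.1 35.8] 4.7
blue [238. 140.] [628.2 146.8] [ 9.3 32.4] 5.3
blue [370. 136.] [ 637. -281.] [12.3 35.3] 12.2
stud [281. 155.] [558.   14.4] [12.2 12.7] 88.7
```

Emit:
move_arm --targets '[[[0.7, 0, -1, 40, 0, 0, 0], [0.7, 0, -1, 75, 0, 0, 0], [0.7, 0, -1, 87, 0, 0, 0], [0.7, 0, -1, 88, 0, 0, 0], [0.7, 0, -1, 88, 0, 0, 0], [0, 0, -1, 88, 0, 0, 0], [0, 0, -1, 88, 0, 0, 0], [0, 0, -1, 88, 0, 0, 0]]]' --newtons 55

```text
clock: 28.95
tool_pos: [0.6396, 0.1491, -0.0045]
eef_rot: [-0.053, 0.999, 0.002, 0.0]
contact_force: [0.4, 0.6, 5.2]
opening: 0.492
finger_force: 54.9
```

```bash
python3 - <<'E'
from h import *; from kin import *
S,R=st(); q=S['q']; p=S['tool_pos']; T0=Ro.from_quat(S['eef_rot'])
# plan: lift .15, then slerp to stand(phi) with tool x down
for phi in(-50,-60,-75,-90):
  st_=stand(phi)*Ro.from_euler('z',180,degrees=True)
  T1=T0*Ro.from_euler('z',-(phi-6.3),degrees=True)
  qq=q.copy(); ok=[]
  for k in range(10):
    T=T0*Ro.from_rotvec((T0.inv()*T1).as_rotvec()*k/9); o=ik(p+[-.03,-.04*k/9,.15],T,qq); qq=o.x
  qy=qq.round(2)
  for k in range(13):
    T=T1*Ro.from_rotvec((T1.inv()*st_).as_rotvec()*k/12); P=p+[-.03,-.04,.15]; o=ik(P,T,qq); e=fk(o.x); ok.append(np.linalg.norm(e[0]-P)*1000+np.degrees((T.inv()*e[1]).magnitude())); qq=o.x
  print(phi,qy,qq.round(2),np.round(ok,1),(T1.inv()*st_).as_rotvec(degrees=True).round(1))
E
```

```text
t 28.95 p [ 0.6396  0.1491 -0.0045] q [-0.06  1.05 -0.47  1.58  0.66  0.67  0.83] F [0.4 0.6 5.2] op 43.3 ff 54.9
[[-0.994 -0.105  0.   ]
 [-0.105  0.994  0.005]
 [-0.001  0.005 -1.   ]]
-50 [-0.08  0.77 -0.3   1.64  0.3   0.77  0.18] [-1.35  1.6   0.9   1.88  0.89  0.66 -1.24] [0. 0. 0. 0. 0. 0. 0. 0. 0. 0. 0. 0. 0.] [ -0.1 -90.2  -0.4]
-60 [-0.11  0.77 -0.25  1.64  0.25  0.76  0.04] [-1.21  1.48  0.71  1.69  0.83  1.01 -1.12] [0. 0. 0. 0. 0. 0. 0. 0. 0. 0. 0. 0. 0.] [ -0.1 -90.2  -0.3]
-75 [-0.15  0.76 -0.18  1.65  0.18  0.75 -0.15] [-1.05  1.46  0.59  1.41  0.7   1.37 -0.95] [0. 0. 0. 0. 0. 0. 0. 0. 0. 0. 0. 0. 0.] [ -0.1 -90.3  -0.3]
-90 [-0.19  0.76 -0.1   1.65  0.1   0.73 -0.34] [-0.91  1.5   0.53  1.1   0.6   1.7  -0.83] [0. 0. 0. 0. 0. 0. 0. 0. 0. 0. 0. 0. 0.] [ -0.2 -90.3  -0.2]
```

Emit:
move_arm --targets '[[[0, 0, 0, -40, 0, 0, 0], [0, 0, 0, -90, 0, 0, 0], [0, 0, 0, -150, 0, 0, 6], [0, 10, -8, -170, 0, 0, 16], [0, 20, -16, -170, 0, 0, 26], [0, 30, -24, -170, 0, 0, 36], [0, 40, -32, -170, 0, 0, 46], [0, 50, -40, -170, 0, 0, 56], [0, 58, -43, -170, 0, 0, 66], [0, 58, -43, -170, 0, 0, 76]]]'

```text
clock: 30.2
tool_pos: [0.5843, 0.098, 0.1637]
eef_rot: [0.576, 0.818, 0.0, -0.002]
contact_force: [-1.3, 0.5, -4.0]
opening: 0.492
finger_force: 54.9
```

Emit:
move_arm --targets '[[[0, 0, 0, 0, 0, 0, 10], [0, 0, 0, 0, 0, 0, 20], [0, 0, 0, 0, 0, 0, 20]]]'

```text
clock: 30.58
tool_pos: [0.5852, 0.0989, 0.1639]
eef_rot: [0.706, 0.708, 0.0, -0.002]
contact_force: [-0.5, -0.1, -2.9]
opening: 0.493
finger_force: 54.9
```

Emit:
move_arm --targets '[[[0, 0, 0, 0, 0, -10, 0], [0, 0, 0, 0, 0, -20, 0], [0, 0, 0, 0, 0, -30, 0], [0, 0, 0, 0, 0, -40, 0], [0, 0, 0, 0, 0, -50, 0], [0, 0, 0, 0, 0, -60, 0], [0, 0, 0, 0, 0, -70, 0], [0, 0, 0, 0, 0, -80, 0], [0, 0, 0, 0, 0, -90, 0], [0, 0, 0, 0, 0, -90, 0]]]'

```text
clock: 31.82
tool_pos: [0.5836, 0.0988, 0.1566]
eef_rot: [0.497, 0.505, -0.502, 0.496]
contact_force: [0.4, -0.2, -3.4]
opening: 0.497
finger_force: 54.9
```

```bash
python3 - <<'E'
from h import *; from kin import *
S,R=st(); e=fk(S['q']); print(e[0])
sd=r.snapshot("side"); tp=r.snapshot("top")
print(px("side",S['tool_pos']),px("top",S['tool_pos']))
a=np.hstack([cv2.resize(sd[100:280,200:380],(450,450),interpolation=cv2.INTER_CUBIC),cv2.resize(tp[100:220,200:293],(349,450),interpolation=cv2.INTER_CUBIC)]);cv2.imwrite("pics/j.png",a[:,:,::-1])
E
```

```text
t 31.82 p [0.5836 0.0988 0.1566] q [-0.93  1.45  0.5   1.22  0.61  1.65 -0.88] F [ 0.4 -0.2 -3.4] op 43.7 ff 54.9
[[-0.014  1.     0.001]
 [ 0.004  0.002 -1.   ]
 [-1.    -0.014 -0.004]]
[0.58339717 0.09945244 0.15115063]
[[303.64615806 166.42984325]] [[253.28590253 143.80901789]]
```

View pics/j.png

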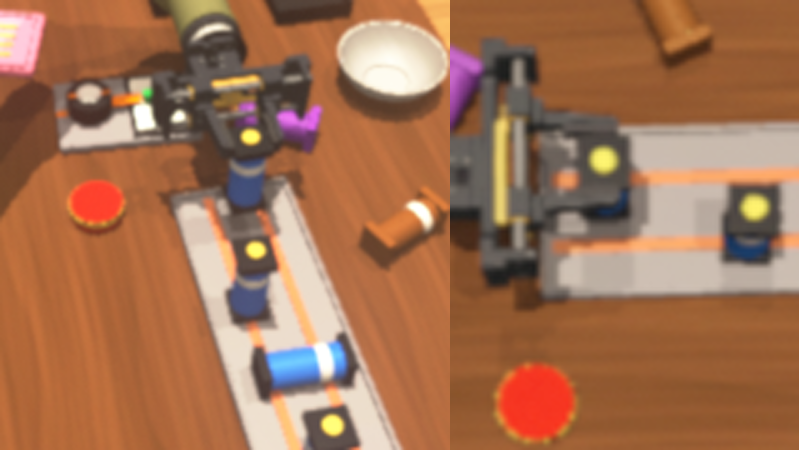

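The cell hangs upright in the horizontal gripper (stud at side (300,154), top (241,143)). Triangulating the stud gives the true offset.

```bash
cat >> meas.py <<'E'
def tri(a,b):
    A=[];B=[]
    for n,uv in(("side",a),("top",b)):
        o=ray(n,uv,1.0)[0]; d=ray(n,uv,0)[0]-o; d/=np.linalg.norm(d); M=np.eye(3)-np.outer(d,d); A.append(M);B.append(M@o)
    return np.linalg.lstsq(np.vstack(A),np.hstack(B),rcond=None)[0]
def studs():
    out=[]
    for n in("side","top"):
        im=r.snapshot(n); L=[]
        h=cv2.cvtColor(im,cv2.COLOR_RGB2HSV); m=cv2.inRange(h,(20,130,150),(33,255,255))
        for c in cv2.findContours(m,cv2.RETR_EXTERNAL,cv2.CHAIN_APPROX_NONE)[0]:
            if 10<cv2.contourArea(c)<120: L.append(cv2.minEnclosingCircle(c)[0])
        out.append(L)
    for a in out[0]:
        for b in out[1]:
            X=tri(a,b); e=np.linalg.norm(px("side",X)[0]-a)+np.linalg.norm(px("top",X)[0]-b)
            if e<2.5 and .5<X[0]<.7 and .08<X[2]<.35: print("stud",np.round(a,1),np.round(b,1),X.round(4),round(e,1))
E
python3 - <<'E'
from h import *; from meas import *
studs()
E
```

```text
stud [332.5 269.9] [350.2 150.2] [ 0.5708 -0.1974  0.1214] 0.1
stud [301.9 199.2] [280.7 155. ] [0.5577 0.0154 0.123 ] 0.2
stud [301. 152.] [240.5 141.2] [0.5858 0.1366 0.1746] 0.4
```

Emit:
move_arm --targets '[[[0, 0, 1, 33, 0, 0, 0], [0, 0, 1, 66, 0, 0, 0], [0, 25, 1, 66, 0, 0, 0], [0, 42, 1, 66, 0, 0, 0], [0, 47, 1, 66, 0, 0, 0], [0, 50, 1, 66, 0, 0, 0], [0, 50, 1, 66, 0, 0, 0]]]'

```text
clock: 32.9
tool_pos: [0.5872, 0.0336, 0.1146]
eef_rot: [0.501, 0.501, -0.499, 0.499]
contact_force: [0.6, 0.0, -2.6]
opening: 0.492
finger_force: 54.9
```

```bash
python3 - <<'E'
from h import *; from meas import *
st(); studs()
E
```

```text
t 32.9 p [0.5872 0.0336 0.1146] q [-0.87  1.5   0.5   1.31  0.63  1.52 -0.97] F [ 0.6  0.  -2.6] op 43.3 ff 54.9
[[-0.     1.     0.001]
 [ 0.004  0.001 -1.   ]
 [-1.    -0.    -0.004]]
stud [332.5 269.9] [350.2 150.2] [ 0.5708 -0.1974  0.1214] 0.1
stud [301.9 199.2] [280.7 155. ] [0.5577 0.0154 0.123 ] 0.2
stud [306.5 181.5] [262.2 146. ] [0.5865 0.0711 0.1241] 0.3
stud [299.5 158. ] [262.2 146. ] [0.5586 0.0745 0.2202] 0.4
```

Emit:
move_arm --targets '[[[0, 2, 0, 0, 0, 0, 0], [0, 3, 0, 0, 0, 0, 0], [0, 3, 0, 0, 0, 0, 0], [0.58, 3, 0, 0, 0, 0, 0], [0.7, 3, 0, 0, 0, 0, 0], [0.7, 3, 0, 0, 0, 0, 0], [0.7, 3, 0, -30, 0, 0, 0], [0.7, 3, 0, -80, 0, 0, 0], [0.7, -40, 0, -120, 0, 0, 0], [0.7, -90, 0, -120, 0, 0, 0]]]'

```text
clock: 34.25
tool_pos: [0.587, 0.1562, 0.2038]
eef_rot: [0.5, 0.504, -0.497, 0.499]
contact_force: [1.3, 0.6, -0.1]
opening: 0.7
finger_force: 0.0
```

```bash
python3 - <<'E'
from h import *; from meas import *
st(); studs()
E
```

```text
t 34.25 p [0.587  0.1562 0.2038] q [-0.96  1.42  0.5   1.1   0.61  1.79 -0.8 ] F [ 1.3  0.6 -0.1] op 61.6 ff 0.0
[[-0.002  1.     0.006]
 [ 0.006  0.006 -1.   ]
 [-1.    -0.002 -0.006]]
stud [332.5 269.9] [350.2 150.2] [ 0.5708 -0.1974  0.1214] 0.1
stud [301.9 199.2] [280.7 155. ] [0.5577 0.0154 0.123 ] 0.2
stud [307.5 181.5] [262.2 145.2] [0.5895 0.0713 0.1232] 0.3
```

Emit:
move_arm --targets '[[[0.7, 0, 5, 27, 0, 10, 0], [0.7, 0, 10, 54, 0, 20, 0], [0.7, 0, 15, 81, 0, 30, 0], [0.7, 0, 20, 108, 0, 40, 0], [0.7, 0, 26, 135, 0, 50, 0], [0.7, 0, 32, 162, 0, 60, 0], [0.7, 0, 38, 190, 0, 70, 0], [0.7, 0, 45, 215, 0, 80, 0], [0.7, 0, 52, 240, 0, 90, 0], [0.7, 0, 52, 240, 0, 90, 0]]]'

```text
clock: 35.6
tool_pos: [0.6373, -0.103, 0.2035]
eef_rot: [0.715, 0.7, -0.001, 0.0]
contact_force: [-0.1, -0.1, 0.4]
opening: 0.701
finger_force: 0.0
```

Emit:
move_arm --targets '[[[0.7, 0, 0, 0, 0, 0, -10], [0.7, 0, 0, 0, 0, 0, -20], [0.7, 0, 0, 0, 0, 0, -30], [0.7, 0, 0, 0, 0, 0, -40], [0.7, 0, 0, 0, 0, 0, -50], [0.7, 0, 0, 0, 0, 0, -60], [0.7, 0, 0, 0, 0, 0, -70], [0.7, 0, 0, 0, 0, 0, -80], [0.7, 0, 0, 0, 0, 0, -88], [0.7, 0, 0, 0, 0, 0, -88]]]'

```text
clock: 36.85
tool_pos: [0.6384, -0.0866, 0.2027]
eef_rot: [0.018, 1.0, 0.002, -0.002]
contact_force: [0.3, -0.2, -0.4]
opening: 0.697
finger_force: 0.0
```

```bash
python3 - <<'E'
from h import *; from meas import *
st(); cells(); print(to([.6395,-.0833,-.0055]))
E
```

```text
t 36.85 p [ 0.6384 -0.0866  0.2027] q [ 0.35  0.77 -0.55  1.5   0.44  1.    1.23] F [ 0.3 -0.2 -0.4] op 61.4 ff 0.0
[[-0.999  0.035 -0.003]
 [ 0.035  0.999  0.004]
 [ 0.003  0.004 -1.   ]]
blue [278. 166.] [539.8  18.9] [29.4 10.4] 74.9
blue [342. 160.] [ 556.8 -186.2] [31.8 15.2] 56.0
blue [262. 157.] [573.   71.5] [28.9  9.9] 89.4
blue [309. 155.] [576.4 -81.4] [32.4 46.4] 89.4
blue [369. 154.] [ 581.1 -277.8] [41. 17.] 4.7
blue [309. 140.] [627.9 -82.7] [32.5 10.1] 89.4
stud [281. 155.] [558.   14.4] [17.4 17.8] 44.9
[ -1.4   2.6 208.4]
```

Emit:
move_arm --targets '[[[0.7, -4, 3, 60, 0, 0, 0], [0.7, -4, 3, 115, 0, 0, 0], [0.7, -4, 3, 160, 0, 0, 0], [0.7, -4, 3, 190, 0, 0, 0], [0.7, -4, 3, 206, 0, 0, 0], [0.7, -4, 3, 208, 0, 0, 0], [0, -4, 3, 208, 0, 0, 0], [0, -4, 3, 208, 0, 0, 0], [0, -4, 3, 208, 0, 0, 0], [0, -4, 3, 208, 0, 0, 0]]]'

```text
clock: 38.15
tool_pos: [0.6441, -0.0836, -0.003]
eef_rot: [0.017, 1.0, 0.002, 0.001]
contact_force: [0.9, 0.1, 6.7]
opening: 0.49
finger_force: 55.0
```

Emit:
move_arm --targets '[[[0, 0, 0, -40, 0, 0, 0], [0, 0, 0, -95, 0, 0, 0], [0, 0, 0, -150, 0, 0, 0], [0, 0, 0, -205, 0, 0, 0], [0, 10, 35, -215, 0, 0, 10], [0, 20, 70, -215, 0, 0, 20], [0, 32, 105, -215, 0, 0, 30], [0, 44, 140, -215, 0, 0, 40], [0, 55, 175, -215, 0, 0, 50], [0, 64, 212, -215, 0, 0, 60]]]'

```text
clock: 39.4
tool_pos: [0.5853, 0.1304, 0.2111]
eef_rot: [0.517, 0.856, 0.001, -0.002]
contact_force: [-0.3, 0.9, -2.9]
opening: 0.488
finger_force: 55.0
```

Emit:
move_arm --targets '[[[0, 0, 0, 0, 0, 0, 10], [0, 0, 0, 0, 0, 0, 20], [0, 0, 0, 0, 0, 0, 28], [0, 0, 0, 0, 0, 0, 28]]]'

```text
clock: 39.9
tool_pos: [0.5858, 0.1298, 0.2112]
eef_rot: [0.706, 0.708, 0.0, -0.002]
contact_force: [-1.0, 0.5, -2.9]
opening: 0.493
finger_force: 55.0
```

```bash
python3 - <<'E'
from h import *; from meas import *
st(); studs()
E
```

```text
t 39.9 p [0.5858 0.1298 0.2112] q [-0.23  0.65 -0.1   1.65  0.08  0.85 -0.36] F [-1.   0.5 -2.9] op 43.3 ff 55.0
[[-0.003  1.    -0.002]
 [ 1.     0.003  0.003]
 [ 0.003 -0.002 -1.   ]]
stud [332.5 269.5] [350.2 150.2] [ 0.5705 -0.1972  0.1227] 0.0
```

Emit:
move_arm --targets '[[[0, 0, 0, 0, 0, -10, 0], [0, 0, 0, 0, 0, -20, 0], [0, 0, 0, 0, 0, -30, 0], [0, 0, 0, 0, 0, -40, 0], [0, 0, 0, 0, 0, -50, 0], [0, 0, 0, 0, 0, -60, 0], [0, 0, 0, 0, 0, -70, 0], [0, 0, 0, 0, 0, -80, 0], [0, 0, 0, 0, 0, -90, 0], [0, 0, 0, 0, 0, -90, 0]]]'

```text
clock: 41.25
tool_pos: [0.5846, 0.1299, 0.2042]
eef_rot: [0.497, 0.504, -0.502, 0.496]
contact_force: [0.3, -0.2, -2.4]
opening: 0.498
finger_force: 55.0
```

```bash
python3 - <<'E'
from h import *; from meas import *
st(); studs()
E
```

```text
t 41.25 p [0.5846 0.1299 0.2042] q [-0.93  1.39  0.46  1.17  0.65  1.75 -0.85] F [ 0.3 -0.2 -2.4] op 43.8 ff 55.0
[[-0.013  1.     0.001]
 [ 0.004  0.002 -1.   ]
 [-1.    -0.013 -0.004]]
stud [332.5 269.5] [350.2 150.2] [ 0.5705 -0.1972  0.1227] 0.0
stud [301.9 199.2] [280.7 155. ] [0.5577 0.0154 0.123 ] 0.2
stud [307.5 181.5] [262.2 145.2] [0.5895 0.0713 0.1232] 0.3
stud [298.6 135.5] [230.  137.5] [0.5854 0.1661 0.2098] 1.2
stud [298.6 135.5] [201. 137.] [0.6182 0.2585 0.1179] 0.2
```

Emit:
move_arm --targets '[[[0, 0, 2, 21, 0, 0, 0], [0, 0, 2, 42, 0, 0, 0], [0, 40, 2, 42, 0, 0, 0], [0, 70, 2, 42, 0, 0, 0], [0, 82, 2, 42, 0, 0, 0], [0, 84, 2, 42, 0, 0, 0], [0, 84, 2, 42, 0, 0, 0]]]'

```text
clock: 42.22
tool_pos: [0.5893, 0.0884, 0.1293]
eef_rot: [0.502, 0.501, -0.498, 0.499]
contact_force: [0.3, -0.1, -3.2]
opening: 0.491
finger_force: 55.0
```

```bash
python3 - <<'E'
from h import *; from meas import *
st(); studs()
E
```

```text
t 42.23 p [0.5893 0.0884 0.1293] q [-0.89  1.48  0.44  1.19  0.64  1.66 -0.94] F [ 0.3 -0.1 -3.2] op 43.2 ff 55.0
[[ 0.002  1.     0.001]
 [ 0.006  0.001 -1.   ]
 [-1.     0.002 -0.006]]
stud [332.5 269.5] [350.2 150.2] [ 0.5705 -0.1972  0.1227] 0.0
stud [301.9 199.2] [280.7 155. ] [0.5577 0.0154 0.123 ] 0.2
stud [307.5 181.5] [262.2 145.2] [0.5895 0.0713 0.1232] 0.3
stud [302. 165.] [262.2 145.2] [0.5684 0.0737 0.1927] 0.1
stud [302. 165.] [244.5 144.5] [0.5888 0.1251 0.1331] 0.0
```

Emit:
move_arm --targets '[[[0, 6, 0, 0, 0, 0, 0], [0, 9, 0, 0, 0, 0, 0], [0, 11, 0, 0, 0, 0, 0], [0, 11, 0, 0, 0, 0, 0]]]'

```text
clock: 42.82
tool_pos: [0.5883, 0.0881, 0.1178]
eef_rot: [0.5, 0.5, -0.5, 0.5]
contact_force: [-2.4, 1.8, 3.5]
opening: 0.488
finger_force: 55.0
```

Force changed from −3 to +3.5 N, so the cell is on the floor. Releasing and backing off.

Emit:
move_arm --targets '[[[0.58, 0, 0, 0, 0, 0, 0], [0.7, 0, 0, 0, 0, 0, 0], [0.7, 0, 0, 0, 0, 0, 0], [0.7, 0, 0, -30, 0, 0, 0], [0.7, 0, 0, -80, 0, 0, 0], [0.7, -50, 0, -100, 0, 0, 0], [0.7, -100, 0, -100, 0, 0, 0], [0.7, -100, 0, -100, 0, 0, 0]]]'

```text
clock: 43.82
tool_pos: [0.5898, 0.1887, 0.2212]
eef_rot: [0.503, 0.501, -0.496, 0.5]
contact_force: [-0.3, 0.0, -1.0]
opening: 0.698
finger_force: 0.0
```

```bash
python3 - <<'E'
from h import *; from meas import *
st(); studs()
E
```

```text
t 43.83 p [0.5898 0.1887 0.2212] q [-0.96  1.41  0.46  1.    0.65  1.89 -0.77] F [-0.3  0.  -1. ] op 61.5 ff 0.0
[[ 0.006  1.     0.002]
 [ 0.007  0.002 -1.   ]
 [-1.     0.006 -0.007]]
stud [332.5 269.5] [350.2 150.2] [ 0.5705 -0.1972  0.1227] 0.0
stud [301.9 199.2] [280.7 155. ] [0.5577 0.0154 0.123 ] 0.2
stud [307.5 181.5] [262.2 145.2] [0.5895 0.0713 0.1232] 0.3
stud [300.5 168. ] [244.5 146.5] [0.5857 0.1253 0.1211] 0.1
stud [300.5 168. ] [262.2 145.2] [0.5682 0.0735 0.1826] 2.3
```

Emit:
move_arm --targets '[[[0.7, 0, -1, 7, 0, 10, 0], [0.7, 0, -1, 14, 0, 20, 0], [0.7, 0, -2, 21, 0, 30, 0], [0.7, 0, -2, 28, 0, 40, 0], [0.7, 0, -3, 35, 0, 50, 0], [0.7, 0, -3, 42, 0, 60, 0], [0.7, 0, -4, 49, 0, 70, 0], [0.7, 0, -4, 56, 0, 80, 0], [0.7, 0, -4, 63, 0, 90, 0], [0.7, 0, -4, 63, 0, 90, 0]]]'

```text
clock: 45.18
tool_pos: [0.5849, 0.1154, 0.2157]
eef_rot: [0.712, 0.702, -0.001, -0.001]
contact_force: [0.2, -0.7, -0.0]
opening: 0.7
finger_force: 0.0
```

Emit:
move_arm --targets '[[[0.7, 0, 0, 0, 0, 0, 0], [0.7, 0, 0, 0, 0, 0, 0]]]'

```text
clock: 45.42
tool_pos: [0.5837, 0.1278, 0.2156]
eef_rot: [0.705, 0.709, 0.001, -0.003]
contact_force: [-0.1, 0.5, 0.2]
opening: 0.7
finger_force: 0.0
```

```bash
python3 - <<'E'
from h import *; from meas import *
st(); print(to([.5857,.1255,.0735]))
E
```

```text
t 45.42 p [0.5837 0.1278 0.2156] q [-0.23  0.65 -0.1   1.65  0.07  0.85 -0.35] F [-0.1  0.5  0.2] op 61.6 ff 0.0
[[-0.005  1.    -0.003]
 [ 1.     0.005  0.004]
 [ 0.004 -0.003 -1.   ]]
[ -2.9   2.3 142.1]
```

Emit:
move_arm --targets '[[[0.7, -3, 2, 60, 0, 0, 0], [0.7, -3, 2, 115, 0, 0, 0], [0.7, -3, 2, 138, 0, 0, 0], [0.7, -3, 2, 142, 0, 0, 0], [0.7, -3, 2, 142, 0, 0, 0], [0, -3, 2, 142, 0, 0, 0], [0, -3, 2, 142, 0, 0, 0], [0, -3, 2, 142, 0, 0, 0]]]' --newtons 55

```text
clock: 46.42
tool_pos: [0.5871, 0.1226, 0.0757]
eef_rot: [0.707, 0.707, 0.002, -0.001]
contact_force: [-0.0, -0.5, 5.5]
opening: 0.493
finger_force: 55.0
```

Emit:
move_arm --targets '[[[0, 0, 0, -40, 0, 0, 0], [0, 0, 0, -95, 0, 0, 0], [0, 0, 0, -135, 0, 0, 0], [0, 0, 0, -135, 0, 0, 0], [0, -60, 0, -135, 0, 0, 0], [0, -115, 0, -135, 0, 0, 0], [0, -165, 0, -135, 0, 0, 0], [0, -175, 0, -135, 0, 0, 0], [0, -175, 0, -135, 0, 0, 0]]]'

```text
clock: 47.55
tool_pos: [0.5855, -0.0535, 0.2073]
eef_rot: [0.707, 0.707, 0.0, -0.003]
contact_force: [0.8, 0.7, -3.1]
opening: 0.492
finger_force: 55.0
```

```bash
python3 - <<'E'
from h import *; from meas import *
st(); studs()
E
```

```text
t 47.55 p [ 0.5855 -0.0535  0.2073] q [ 0.08  0.64 -0.12  1.68  0.09  0.82 -0.07] F [ 0.8  0.7 -3.1] op 43.3 ff 55.0
[[ 0.001  1.    -0.004]
 [ 1.    -0.001  0.005]
 [ 0.005 -0.004 -1.   ]]
stud [302. 199.] [280.7 155. ] [0.5577 0.0155 0.1238] 0.3
```

Emit:
move_arm --targets '[[[0, 0, 0, 50, 0, 0, 0], [0, 0, 0, 100, 0, 0, 0], [0, 0, 0, 126, 0, 0, 0], [0, 0, 0, 130, 0, 0, 0], [0, 0, 0, 132, 0, 0, 0], [0, 0, 0, 132, 0, 0, 0]]]'

```text
clock: 48.4
tool_pos: [0.5876, -0.0521, 0.078]
eef_rot: [0.707, 0.708, 0.002, -0.001]
contact_force: [-0.1, -0.2, -2.7]
opening: 0.489
finger_force: 55.0
```

Emit:
move_arm --targets '[[[0, 0, 0, 1.5, 0, 0, 0], [0, 0, 0, 3, 0, 0, 0], [0, 0, 0, 3, 0, 0, 0], [0.58, 0, 0, 3, 0, 0, 0], [0.7, 0, 0, 3, 0, 0, 0], [0.7, 0, 0, 3, 0, 0, 0], [0.7, 0, 0, -50, 0, 0, 0], [0.7, 0, 0, -110, 0, 0, 0], [0.7, 0, 0, -130, 0, 0, 0]]]'

```text
clock: 49.52
tool_pos: [0.5887, -0.0532, 0.2105]
eef_rot: [0.707, 0.707, 0.003, 0.0]
contact_force: [0.3, 0.7, 0.3]
opening: 0.701
finger_force: 0.0
```

Emit:
move_arm --targets '[[[0.7, -30, 6, 0, 0, 0, -10], [0.7, -60, 12, 0, 0, 0, -20], [0.7, -90, 18, 0, 0, 0, -30], [0.7, -120, 24, 0, 0, 0, -40], [0.7, -150, 30, 0, 0, 0, -50], [0.7, -180, 36, 0, 0, 0, -60], [0.7, -205, 42, 0, 0, 0, -70], [0.7, -220, 50, 0, 0, 0, -80], [0.7, -230, 60, 0, 0, 0, -90], [0.7, -230, 60, 0, 0, 0, -95.5]]]'

```text
clock: 50.78
tool_pos: [0.6469, -0.2845, 0.205]
eef_rot: [-0.049, 0.999, 0.002, -0.001]
contact_force: [-0.5, -0.3, -0.3]
opening: 0.702
finger_force: 0.0
```

Emit:
move_arm --targets '[[[0.7, 0, 0, 0, 0, 0, 0], [0.7, 0, 0, 0, 0, 0, 0]]]'

```text
clock: 51.02
tool_pos: [0.6467, -0.2829, 0.2057]
eef_rot: [-0.048, 0.999, 0.002, -0.001]
contact_force: [0.5, -0.8, 0.1]
opening: 0.696
finger_force: 0.0
```

```bash
python3 - <<'E'
from h import *; from meas import *
st(); studs(); cells(); print(to([.6485,-.281,-.0055]))
E
```

```text
t 51.02 p [ 0.6467 -0.2829  0.2057] q [ 0.62  0.86 -0.59  1.28  0.48  1.14  1.66] F [ 0.5 -0.8  0.1] op 61.2 ff 0.0
[[-0.995 -0.095 -0.001]
 [-0.095  0.995  0.004]
 [ 0.001  0.004 -1.   ]]
stud [332.5 269.5] [350. 150.] [ 0.571  -0.1968  0.122 ] 0.2
stud [319.2 217.9] [350. 150.] [ 0.5264 -0.158   0.2896] 1.9
stud [319.2 217.9] [302.  145.7] [ 0.5858 -0.0505  0.1215] 0.5
stud [301.9 199.2] [280.7 155. ] [0.5577 0.0154 0.123 ] 0.2
stud [307. 182.] [302.  145.7] [ 0.5452 -0.0336  0.2554] 1.6
stud [307. 182.] [262.3 145.1] [0.5891 0.071  0.1219] 0.4
blue [278. 166.] [539.8  18.9] [29.4 10.4] 74.9
blue [342. 160.] [ 556.8 -186.2] [31.8 15.2] 56.0
blue [262. 157.] [573.   71.5] [28.9  9.9] 89.4
blue [298. 157.] [570.3 -44.2] [31.5 14.1] 64.6
blue [373. 152.] [ 585.2 -287.4] [49.6 36.4] 6.0
blue [370. 136.] [ 636.9 -282.2] [11.5 37.5] 12.2
stud [350. 150.] [ 571.6 -195.5] [15.6 12.6] 89.4
[ -2.    0.9 211.4]
```

Emit:
move_arm --targets '[[[0.7, -2, 1, 60, 0, 0, 0], [0.7, -2, 1, 115, 0, 0, 0], [0.7, -2, 1, 165, 0, 0, 0], [0.7, -2, 1, 200, 0, 0, 0], [0.7, -2, 1, 211, 0, 0, 0], [0.7, -2, 1, 211, 0, 0, 0], [0, -2, 1, 211, 0, 0, 0], [0, -2, 1, 211, 0, 0, 0], [0, -2, 1, 211, 0, 0, 0], [0, -2, 1, 211, 0, 0, 0]]]'

```text
clock: 52.42
tool_pos: [0.65, -0.2821, -0.0032]
eef_rot: [-0.048, 0.999, 0.001, 0.001]
contact_force: [-0.5, -1.1, 7.3]
opening: 0.495
finger_force: 55.0
```

Emit:
move_arm --targets '[[[0, 0, 0, -40, 0, 0, 0], [0, 0, 0, -95, 0, 0, 0], [0, 0, 0, -150, 0, 0, 0], [0, 0, 0, -205, 0, 0, 0], [0, 2, 40, -215, 0, 0, 10], [0, 5, 90, -215, 0, 0, 20], [0, 8, 140, -215, 0, 0, 30], [0, 11, 190, -215, 0, 0, 40], [0, 14, 240, -215, 0, 0, 50], [0, 17, 290, -215, 0, 0, 60]]]'

```text
clock: 53.68
tool_pos: [0.6026, 0.0067, 0.2108]
eef_rot: [0.46, 0.888, 0.001, -0.002]
contact_force: [-0.2, 1.3, -2.1]
opening: 0.49
finger_force: 54.9
```

```bash
python3 - <<'E'
from h import *
s,R=st(); print(to([.587,.135,.211]))
E
```

```text
t 53.67 p [0.6026 0.0067 0.2108] q [ 0.09  0.67 -0.31  1.63  0.24  0.88  0.3 ] F [-0.2  1.3 -2.1] op 43.1 ff 54.9
[[-0.577  0.817 -0.002]
 [ 0.817  0.577  0.004]
 [ 0.005  0.001 -1.   ]]
[113.8  61.2   0.4]
```

Emit:
move_arm --targets '[[[0, 40, 20, 0, 0, 0, 10], [0, 80, 40, 0, 0, 0, 20], [0, 114, 61, 0, 0, 0, 30], [0, 114, 61, 0, 0, 0, 35], [0, 114, 61, 0, 0, 0, 35], [0, 114, 61, 0, 0, 0, 35]]]'

```text
clock: 54.42
tool_pos: [0.5868, 0.1322, 0.2113]
eef_rot: [0.704, 0.711, 0.001, -0.002]
contact_force: [-0.0, 0.5, -2.5]
opening: 0.493
finger_force: 54.9
```

Emit:
move_arm --targets '[[[0, 0, 0, 0, 0, -10, 0], [0, 0, 0, 0, 0, -20, 0], [0, 0, 0, 0, 0, -30, 0], [0, 0, 0, 0, 0, -40, 0], [0, 0, 0, 0, 0, -50, 0], [0, 0, 0, 0, 0, -60, 0], [0, 0, 0, 0, 0, -70, 0], [0, 0, 0, 0, 0, -80, 0], [0, 0, 0, 0, 0, -90, 0], [0, 0, 0, 0, 0, -90, 0]]]'

```text
clock: 55.68
tool_pos: [0.5854, 0.1327, 0.2046]
eef_rot: [0.496, 0.506, -0.5, 0.498]
contact_force: [0.1, -0.6, -2.6]
opening: 0.494
finger_force: 54.9
```

```bash
python3 - <<'E'
from h import *; from meas import *
st(); studs()
E
```

```text
t 55.67 p [0.5854 0.1327 0.2046] q [-0.93  1.38  0.44  1.17  0.67  1.76 -0.85] F [ 0.1 -0.6 -2.6] op 43.5 ff 54.9
[[-0.012  1.     0.009]
 [ 0.003  0.009 -1.   ]
 [-1.    -0.012 -0.003]]
stud [332.5 269.5] [350.2 150.2] [ 0.5705 -0.1972  0.1227] 0.0
stud [319.2 217.9] [350.2 150.2] [ 0.526  -0.1583  0.2901] 2.1
stud [319.2 217.9] [301.8 145.8] [ 0.5859 -0.0501  0.1208] 0.3
stud [301.9 199.2] [280.7 155. ] [0.5577 0.0154 0.123 ] 0.2
stud [307.5 181.5] [301.8 145.8] [ 0.5456 -0.0331  0.2562] 0.9
stud [307.5 181.5] [262.2 145.2] [0.5895 0.0713 0.1232] 0.3
stud [298.5 134.5] [228.7 137.3] [0.586  0.1699 0.2098] 1.2
stud [298.5 134.5] [200.  135.5] [0.6204 0.2614 0.1198] 1.4
```

Emit:
move_arm --targets '[[[0, 20, 2, 20, 0, 0, 0], [0, 50, 2, 35, 0, 0, 0], [0, 75, 2, 35, 0, 0, 0], [0, 84, 2, 35, 0, 0, 0], [0, 90, 2, 35, 0, 0, 0], [0, 92, 2, 35, 0, 0, 0], [0, 94, 2, 35, 0, 0, 0], [0, 95, 2, 35, 0, 0, 0], [0, 95, 2, 35, 0, 0, 0]]]'

```text
clock: 56.9
tool_pos: [0.5894, 0.0987, 0.1165]
eef_rot: [0.498, 0.504, -0.497, 0.501]
contact_force: [-0.0, -0.4, -3.0]
opening: 0.494
finger_force: 54.9
```

```bash
python3 - <<'E'
from h import *; from meas import *
st(); studs()
E
```

```text
t 56.9 p [0.5894 0.0987 0.1165] q [-0.89  1.5   0.43  1.16  0.64  1.68 -0.94] F [-0.  -0.4 -3. ] op 43.5 ff 54.9
[[-0.001  1.     0.01 ]
 [ 0.004  0.01  -1.   ]
 [-1.    -0.001 -0.004]]
stud [332.5 269.5] [350.2 150.2] [ 0.5705 -0.1972  0.1227] 0.0
stud [319.2 217.9] [350.2 150.2] [ 0.526  -0.1583  0.2901] 2.1
stud [319.2 217.9] [301.8 145.8] [ 0.5859 -0.0501  0.1208] 0.3
stud [301.9 199.2] [280.7 155. ] [0.5577 0.0154 0.123 ] 0.2
stud [307.5 181.5] [301.8 145.8] [ 0.5456 -0.0331  0.2562] 0.9
stud [307.5 181.5] [262.2 145.2] [0.5895 0.0713 0.1232] 0.3
stud [300.6 164.6] [301.8 145.8] [ 0.5277 -0.0261  0.3112] 2.4
stud [300.6 164.6] [262.2 145.2] [0.566  0.0739 0.1954] 1.2
stud [300.6 164.6] [241.3 145.1] [0.589  0.1351 0.1245] 0.4
```

Emit:
move_arm --targets '[[[0, 1.5, 0, 0, 0, 0, 0], [0, 3, 0, 0, 0, 0, 0], [0, 3, 0, 0, 0, 0, 0]]]'

```text
clock: 57.38
tool_pos: [0.5894, 0.0986, 0.1147]
eef_rot: [0.498, 0.503, -0.497, 0.502]
contact_force: [-0.8, 0.8, 2.0]
opening: 0.491
finger_force: 54.9
```

Landed. Releasing and backing off to a clear place.

Emit:
move_arm --targets '[[[0.58, 0, 0, 0, 0, 0, 0], [0.7, 0, 0, 0, 0, 0, 0], [0.7, 0, 0, 0, 0, 0, 0], [0.7, 0, 0, -30, 0, 0, 0], [0.7, 0, 0, -80, 0, 0, 0], [0.7, -50, 0, -100, 0, 0, 0], [0.7, -110, 0, -100, 0, 0, 0], [0.7, -160, 0, -100, 0, 0, 0], [0.7, -160, 0, -100, 0, 0, 0]]]'

```text
clock: 58.5
tool_pos: [0.5896, 0.1984, 0.2787]
eef_rot: [0.501, 0.503, -0.494, 0.502]
contact_force: [0.6, 0.6, -0.4]
opening: 0.701
finger_force: 0.0
```

```bash
python3 - <<'E'
from h import *; from meas import *
st(); studs()
a=r.snapshot("side"); b=r.snapshot("top")
im=np.hstack([cv2.resize(a[90:310,190:390],(400,440)),cv2.resize(b[120:240,140:400],(400,185)) if 0 else cv2.copyMakeBorder(cv2.resize(b[120:230,140:400],(400,169)),0,271,0,0,cv2.BORDER_CONSTANT)])
cv2.imwrite("pics/k.png",im[:,:,::-1])
E
```

```text
t 58.5 p [0.5896 0.1984 0.2787] q [-0.97  1.33  0.46  1.01  0.69  1.93 -0.72] F [ 0.6  0.6 -0.4] op 61.7 ff 0.0
[[ 0.007  1.     0.01 ]
 [ 0.008  0.01  -1.   ]
 [-1.     0.007 -0.008]]
stud [332.4 269.9] [350.2 150.2] [ 0.5706 -0.1974  0.1213] 0.2
stud [319.2 217.9] [350.2 150.2] [ 0.526  -0.1583  0.2901] 2.1
stud [319.2 217.9] [302.  145.7] [ 0.5858 -0.0505  0.1215] 0.5
stud [301.9 199.2] [280.7 155. ] [0.5577 0.0154 0.123 ] 0.2
stud [307.5 181.5] [302.  145.7] [ 0.5456 -0.0335  0.2567] 1.1
stud [307.5 181.5] [262.2 145.2] [0.5895 0.0713 0.1232] 0.3
stud [299.3 165.4] [241.  146.6] [0.5856 0.136  0.1205] 0.2
```

View pics/k.png

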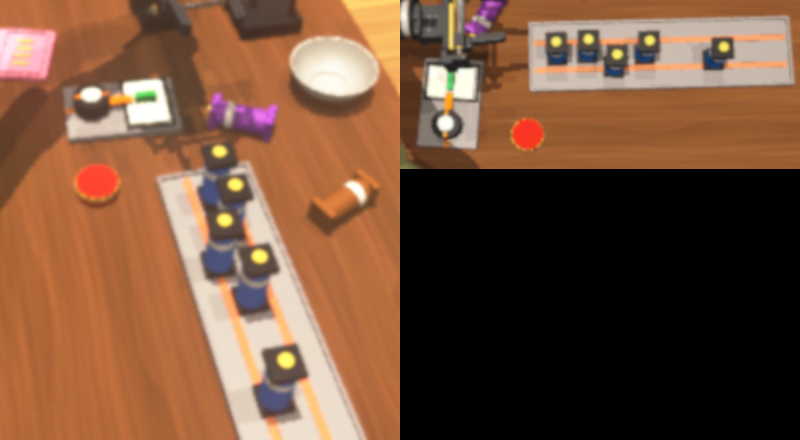

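All five cells stand in the lane (studs at side crop (219,152), (235,185), (225,221), (259,257), (286,360)). The cover is flat in the bay with the tongue in line over it, the tin hasn't moved, and the arm is clear.

```bash
python3 -c "
from plant import r
print(r.finish_job())"
```

```text
the job is handed in; nothing more can be done
None
```

The job is handed in: in the last pictures all five cells stand stud up in the lane, the cover lies flat and pressed in the bay, the lock ring points along its mark and the tin is where it was; no verdict came back.

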